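Open the filter compartment of the bench dust extractor

ROBOT

A 6-joint arm with a two-finger parallel gripper is mounted at the origin on the work surface. World frame = base frame: x ahead of the robot, y to its left, z up, the work surface at z = 0. Lengths are in m, angles in rad, forces in N, time in s.
With the tool pointing down it reaches from about 0.35 to 0.975 m from the base axis. Payload 4.9 kg.
Tool frame: the origin (TCP) lies midway between the tips of the shut fingers; the grasp point (between the pads) lies 19 mm behind it (manip.grasp_offset is the distance from the TCP to the grasp point, in m); y points along the fingers, x is the direction in which the jaws open and shut, and the axes are right-handed (so a half turn about y gives the same grasp; the last joint's range is limited). The gripper opens to 85 mm and grips with 20 to 120 N. Pads are 22 mm wide; open, the fingers measure 114 mm over their backs; the gripper's body (76 mm by 85 mm) begins 54 mm behind the grasp point. The pads swing forward as they close: fully open they stand 13 mm farther back than shut.
Start: joints at [-1.351, 0.053, 1.613, -0, 1.476, -0.119], TCP at [0.208, -0.589, 0.231] pointing down, gripper open.
Joint ranges: [-3.01, 3.01], [-1.01, 2.22], [0.06, 2.58], [-1.02, 4.17], [0.09, 2.62], [-3.14, 3.14]. Speed limits (rad/s): [2.57, 2.57, 3.14, 3.14, 3.14, 3.14].

INTERFACE

Orientations are given as a rotation vector (axis times angle).
In Python, from workcell import manip, viewer, order gives the robot as it stands. The module is installed in compiled form; this text tells all that it offers.
- The arm moves only by the tool apply_moves, never from a script. Its argument "targets" is a list of rows, each an object of numbers: "dx", "dy", "dz": the shift along the world's x, y, z in m; "yaw": the turn about the world's z in degrees; "jaw": the opening, from -1 (shut) to 1 (fully open). A call has exactly 10 rows; each row is the pose to reach, as a shift and turn from the pose commanded when the call began; what a row does not reach only later rows make up. A row lasts 1/10 s, in which the tool goes at most 50 mm and 8.59 degrees, less where a joint would pass 70% of its speed; a pose out of reach is approached as far as the arm can. A call with a gripper value outside its range is refused whole. The fingers move at their own pace and stop on an object; "newtons" is the grip in N (left out, the last holds). Time passes only in rows, so rows that repeat a pose let the fingers close, or fill a call up. It gives the time, the measured TCP pose, the force and the opening at its end, in the units of the state.
- manip.get_state(): the state, without advancing time (a new reading comes with each control period).
- viewer.grab_frame(name): name is "scene" or "side" or "wrist"; returns a dict with "color" (384x512x3 uint8, blue, green, red), "camera_matrix" (3x3 intrinsics, pixels), "cam_to_world" (4x4, takes a point from camera to world coordinates). Camera axes: x right, y up, looking along -z (the intrinsics and any distortion apply to the point x, -y, -z); pixel columns grow to the right and rows downward; lengths in m; the calibration is good to about 2 mm. The wrist camera is an equidistant fisheye: a pixel r from the principal point sees the ray r / f radians off the axis. A picture is of the moment at which its call begins. There is no depth.
- order.sign_off(): hands the job in, once; it reports no verdict.
The state is a dict: "time_s": time; "joints": joint angles; "dq": joint speeds; "tau": joint torques, N m; "eef_pos": TCP position; "orientation": TCP orientation; "contact_force": force on the tool from outside, world axes, zero at the start; "torque": the same for the moment, N m; "finger_gap": finger opening in m.
Only numpy, scipy, OpenCV 4.12 (cv2) and the standard library are available. Lean on these libraries where they do the work, as an engineer would, in place of code of your own. Each camera call takes 0.05 s, during which the arm holds its last target.

TASK

The dust extractor on the gilding bench needs a new filter: press the snap tab at the end of its filter cover inward, ease that end of the cover up out of its catch while the tab is held in, then draw the cover off its rear hooks and lift it away by the handle. Lay it flat, handle up, wholly on the plywood board and let go. The plastic is brittle: press the tab only as hard as it takes to let go (about 18 N; it cracks at 20), never pry the cover against its catch or hooks, set it down gently, and leave the other things on the bench where they are.

Things in the scene. Friction and masses are not known exactly. Their poses are not given: they have to be found in the camera images.
- extractor: Bench dust extractor: fixed light grey steel box 300 (x) x 220 (y) x 124 mm high. Origin: centre of its underside, on the bench; z up; its switch panel faces -x. The filter cover lies on its flat top, the deck, 124 mm above the origin, centred 20 mm to -x of the box's centre. Guides 4 mm high run beside the cover.
- cover: Loose filter cover, light grey, 0.24 to 0.45 kg: louvred plate 180 (x) x 150 (y) x 4 mm. Origin: centre of the plate's underside, which lies on the deck when closed; x from tab end to lug end, as the extractor's x when closed; z up. It has up to 2.5 mm of play along x in its seat. Two ribs 10 mm deep under it are its feet: laid flat on a surface, its origin is 10 mm above that.
- cover_tab: Snap tab of the cover, same grey: upright tongue 26 mm wide (y), 4 mm thick, in the middle of the cover's -x edge, top 24 mm above the deck. Origin: middle of its outer (-x) face, 14 mm above the deck, 94 mm from the cover's origin; axes as the cover's. Pressed to +x it first slides the cover home, then flexes 6 N per mm: it lets go at 14 to 17 N (2.5 mm), meets a stop at 3.2 mm and cracks above 20 N.
- tab_nib (a point): Outer edge of the nib at the tab's foot, moving with the tab: 22 mm wide, 4.5 to 8.5 mm below the plate's underside, caught under the deck's edge. The fingertip's friction holds a pressed tab down: raise the fingertip 12 to 14 mm while pressing and the tab end rises with it, about 11 mm; the nib then rests clear above the deck when the tab is let go. Let go lower, it snaps shut.
- deck_front (a point): Middle of the free strip of deck before the tab, on the deck's surface, 133 mm to -x of the extractor's centre: 34 mm of open flat deck along x between the tab's face and the front edge, room for a fingertip.
- seal (a joint): Foam seal strip under the tab end of the cover, 90 mm long: 0 squeezed by the closed cover, 0.010 m fully risen. It pushes that end up with about 7 N closed, 4 N risen, enough to carry it once the nib is free.
- keeper (a point): Middle of the keeper bar behind the cover, on top, 9.5 mm above the deck, 150 mm wide (y): its lip, 4 mm thick, reaches 6 to 8.5 mm over the cover's two rear lugs (10 mm long, 4 mm thick, level with the plate). Once the tab end is up, draw the cover 12 to 20 mm to -x, level with how it lies, before lifting; lifted straight up, the lugs jam.
- cover_handle (a point): Middle of the bridge handle's rail at the cover's centre, 23 mm above the plate's underside: 70 mm long (x), 14 mm wide (y, grip it across), 10 mm high, its top 28 mm above the plate's underside (24 mm above the plate), on a post 10 mm long at each end. Near the centre of mass.
- board: Plain plywood board fixed on the bench, 270 (x) x 240 (y) x 12 mm. Origin: centre of its underside; z up. The cover may lie on it either way round.
- corner_fl (a point): Corner of the cover's plate underside at the tab end, left: 90 mm to -x, 75 mm to +y of the cover's origin.
- corner_fr (a point): Corner of the cover's plate underside at the tab end, right: 90 mm to -x, 75 mm to -y of the cover's origin.
- corner_rl (a point): Corner of the cover's plate underside at the lug end, left: 90 mm to +x, 75 mm to +y of the cover's origin.
- corner_rr (a point): Corner of the cover's plate underside at the lug end, right: 90 mm to +x, 75 mm to -y of the cover's origin.
- gilders_tip: Bystander: flat gilder's brush, card handle and dark hair, 95 x 62 x 8 mm, lying in front of the extractor. Origin underneath, mid length.
- gilding_knife: Bystander: long flat knife, steel blade and dark wooden handle, 270 mm long, 16 mm high, lying in front of the board. Origin underneath, near the blade's root.
- bole_jar: Bystander: red-brown jar with steel lid, 60 mm across, 70 mm high, standing midway in front of the extractor and the board. Origin underneath.
- sanding_block: Bystander: cork block 36 x 70 x 26 mm lying on the rear of the extractor's deck, behind the keeper bar. Origin underneath.
- mixing_cup: Bystander: clear plastic cup, 84 mm across, 95 mm high, standing between and beyond the extractor and the board. Origin underneath.
- burnisher: Bystander: wooden burnisher with brass ferrule and stone tip, 190 mm long, 14 mm thick, lying at the left. Origin underneath, mid length.
- tape_roll: Bystander: roll of masking tape lying flat, 90 mm across, 24 mm high, at the right. Origin underneath.
- scroll: Bystander: white plaster scroll off a carved frame, 190 mm long, 52 mm high, at the left. Origin under its round end.

How it is judged:
On the way, in this order (a step that is already met when the one before it is completed fails the run):
1. the tab end of the cover has come up out of its catch (tab at least 8 mm higher than when closed), the cover still in its place on the extractor (z of cover_tab in the frame of extractor above 0.146 m and z of cover in the frame of extractor below 0.15 m and x of cover in the frame of extractor between -0.045 and 0 m), for 0.1 s.
2. the cover has been lifted clear of the extractor, by 30 mm or more, or beyond its outline ((z of cover in the frame of extractor above 0.154 m or horizontal distance between cover and extractor above 0.25 m)), for 0.1 s.
At the end, for the whole second after the job is handed in: The cover lies at rest and let go on the plywood board, handle up, flat within 3 degrees (origin 18 to 27 mm above the board's underside), all four corners of its plate within the board's outline (x of corner_fl in the frame of board between -0.137 and 0.137 m and y of corner_fl in the frame of board between -0.122 and 0.122 m and x of corner_fr in the frame of board between -0.137 and 0.137 m and y of corner_fr in the frame of board between -0.122 and 0.122 m and x of corner_rl in the frame of board between -0.137 and 0.137 m and y of corner_rl in the frame of board between -0.122 and 0.122 m and x of corner_rr in the frame of board between -0.137 and 0.137 m and y of corner_rr in the frame of board between -0.122 and 0.122 m and z of cover in the frame of board between 0.018 and 0.027 m and angle between cover's own z axis and vertical below 0.06 rad and linear speed of cover below 0.02 m/s and angular speed of cover below 0.1 rad/s and contact force between cover and board above 0.5 N); the robot touches nothing.
It fails at once if the snap tab is pressed with more than 20 N and cracks (contact force between cover_tab and the fingers above 20 N or contact force between cover_tab and the arm above 20 N).
It fails at once if the cover is pried or pulled against its catch, hooks or seat with more than 45 N (contact force between cover and extractor above 45 N).
It fails at once if the cover is dropped or thumped onto the board: faster than 0.3 m/s within 25 mm above where it comes to lie (z of cover in the frame of board below 0.047 m and horizontal distance between cover and board below 0.15 m and linear speed of cover above 0.3 m/s).
It fails at once if one of the other things on the bench is moved more than 25 mm (distance of any of gilders_tip, gilding_knife, bole_jar, sanding_block, mixing_cup, burnisher, tape_roll, scroll from where it was at the start of the episode above 0.025 m).
It also fails if it takes over 72 s, if anything falls off the work surface, if the arm or the gripper's body presses on something with over 40 N, if the wrist force passes 120 N, or if a joint passes its speed limit or range.

## Working session

There is one attempt and no reset: what is moved stays moved. The work goes in short steps, Python scripts to look and compute and a tool call to move; the robot and the scene stay as the last step left them, time stands still between calls to the robot, and variables do not carry over. Pictures are saved under pics/ and viewed, and the job is handed in when it is done.

Besides the shell and the picture viewer there is one more tool, called after "Emit:" as name(argument=value, ...) on one line, values as JSON. apply_moves: Moves the arm, as the interface text tells. Its arguments: {"type":"object","properties":{"targets":{"type":"array"},"newtons":{"type":"number"}},"required":["targets"]}

```bash
mkdir -p pics; python3 - <<'E'
from workcell import manip, viewer
import cv2,numpy as np,pickle
print(manip.get_state(), manip.grasp_offset)
d={}
for n in ["scene","side","wrist"]:
    f=viewer.grab_frame(n); d[n]=f
    cv2.imwrite(f"pics/{n}0.png",f["color"]); print(n,f["camera_matrix"],f["cam_to_world"])
    print({k:v for k,v in f.items() if k not in("color","camera_matrix","cam_to_world")})
pickle.dump(d,open("f0.pkl","wb"))
E
```

```text
{'time_s': 0.0, 'joints': array([-1.35099100e+00,  5.33472229e-02,  1.61430469e+00,  8.91979442e-06,
        1.47595992e+00, -1.19026268e-01]), 'dq': array([-0.00164767,  0.00111637,  0.00056762,  0.00178468,  0.00088094,
        0.00043879]), 'tau': array([-3.60304948e-04, -3.93691921e+01, -3.70173848e+01, -9.65873483e-05,
        7.15765374e-03, -8.20888232e-06]), 'eef_pos': array([ 0.2075928 , -0.58886367,  0.23006259]), 'orientation': array([-1.34926004,  0.95712038, -0.95465205]), 'contact_force': array([ 0.10088765,  0.42107547, -0.86979723]), 'torque': array([-0.02562472,  0.06947024, -0.03753099]), 'finger_gap': 0.08534524783832008} 0.0187
scene [[349.47371485   0.         252.39893459]
 [  0.         349.47371485 190.72473971]
 [  0.           0.           1.        ]] [[ 0.12921375 -0.64863343  0.75005232  1.5427298 ]
 [ 0.99145444  0.09819251 -0.08588548 -0.13857244]
 [-0.01794132  0.75474029  0.65577832  0.98511367]
 [ 0.          0.          0.          1.        ]]
{}
side [[416.93896961   0.         248.98250839]
 [  0.         416.93896961 193.29430368]
 [  0.           0.           1.        ]] [[-0.99383441  0.08993536 -0.06484433  0.4530979 ]
 [-0.11071098 -0.77320353  0.62441924  0.99020661]
 [ 0.0060195   0.62774831  0.7783931   1.39551244]
 [ 0.          0.          0.          1.        ]]
{}
wrist [[297.31863964   0.         254.54782859]
 [  0.         297.31863964 186.45171365]
 [  0.           0.           1.        ]] [[ 0.33190819  0.89171145  0.30771356  0.28751485]
 [-0.94330952  0.31445208  0.10624045 -0.56042826]
 [-0.00202535 -0.32553121  0.94552913  0.3729348 ]
 [ 0.          0.          0.          1.        ]]
{}
```

View pics/scene0.png

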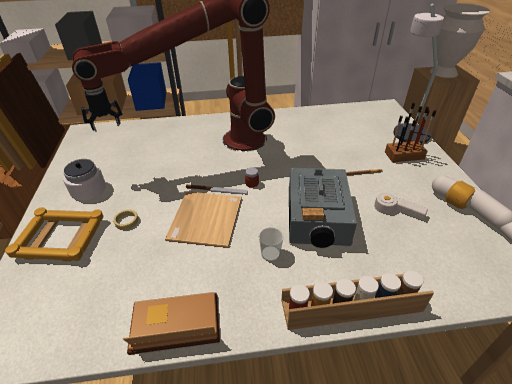

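View pics/side0.png

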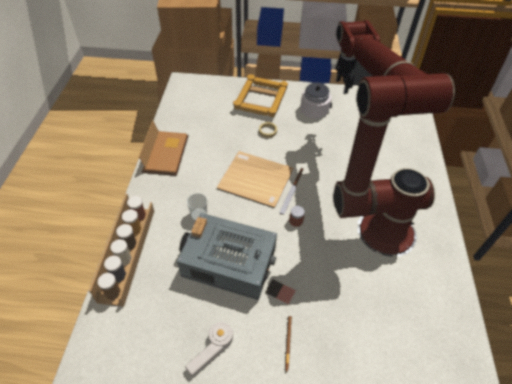

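View pics/wrist0.png

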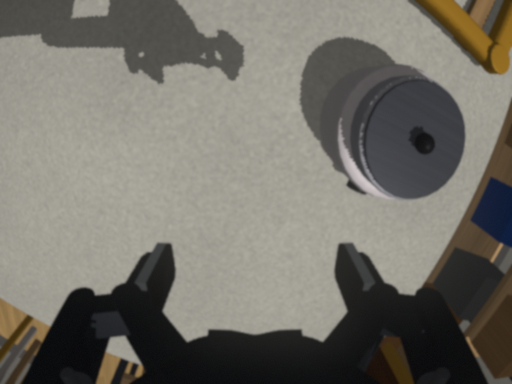

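The side view shows the extractor (about px 228,255) with its switch panel toward the robot. The board is around (256,178). I'll enlarge both.

```bash
python3 - <<'E'
import pickle,cv2
d=pickle.load(open("f0.pkl","rb"))
c=d["side"]["color"][200:310,165:305]; cv2.imwrite("pics/c1.png",cv2.resize(c,None,fx=5.5,fy=5.4,interpolation=cv2.INTER_CUBIC))
c=d["scene"]["color"][155:265,270:390]; cv2.imwrite("pics/c2.png",cv2.resize(c,None,fx=5,fy=5,interpolation=cv2.INTER_CUBIC))
c=d["side"]["color"][140:220,205:325]; cv2.imwrite("pics/c3.png",cv2.resize(c,None,fx=6,fy=6,interpolation=cv2.INTER_CUBIC))
c=d["scene"]["color"][160:260,150:270]; cv2.imwrite("pics/c4.png",cv2.resize(c,None,fx=6,fy=6,interpolation=cv2.INTER_CUBIC))
E
```

```text
(no output)
```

View pics/c1.png

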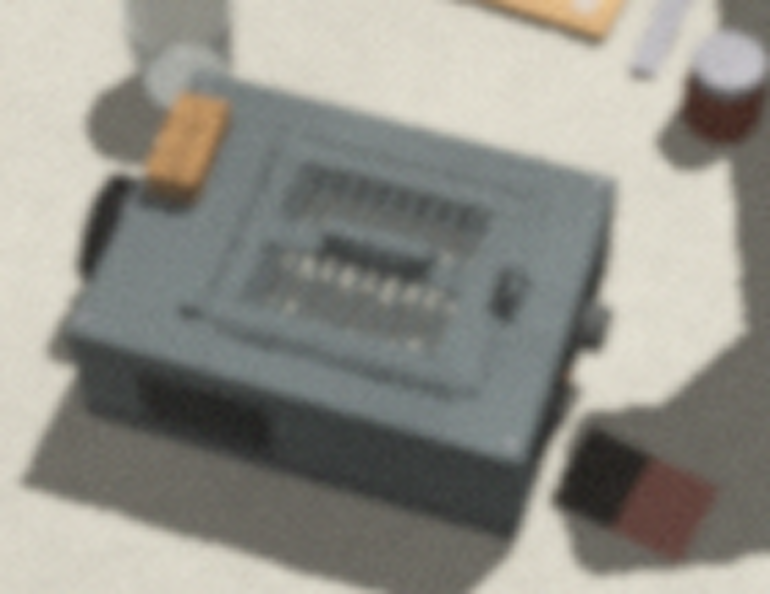

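View pics/c2.png

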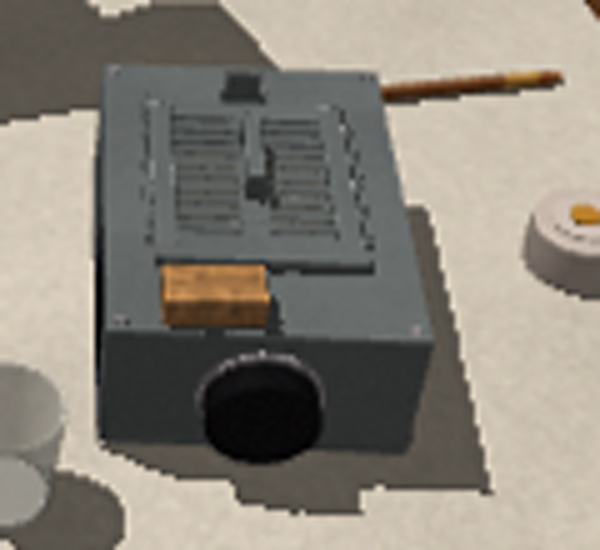

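View pics/c3.png

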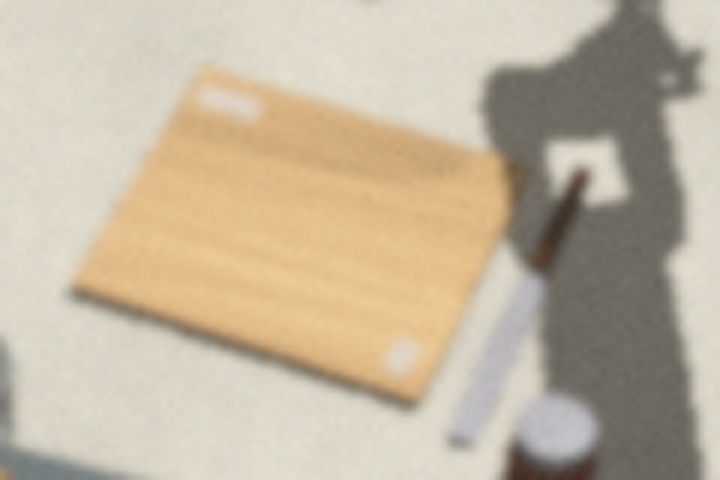

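View pics/c4.png

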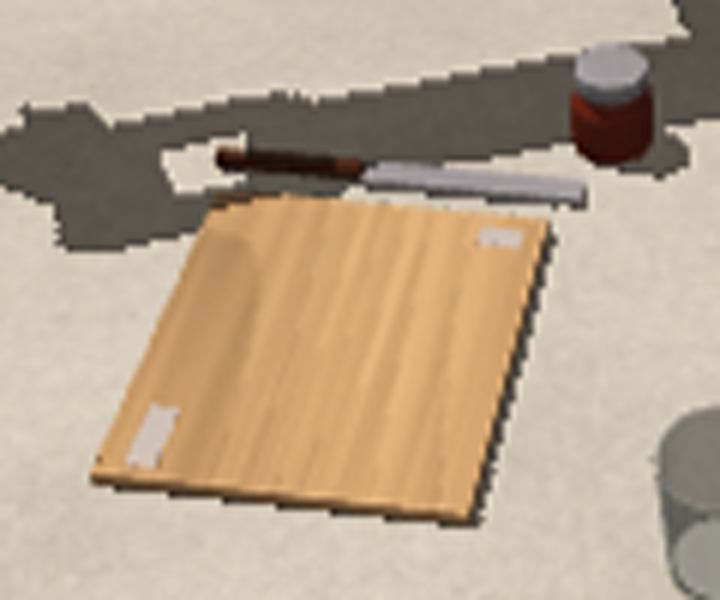

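```bash
cat > h.py <<'E'
import numpy as np,cv2
from scipy.optimize import least_squares
def ray(f,u,v,fish=False):
    K=f["camera_matrix"];T=f["cam_to_world"]
    x=(u-K[0,2])/K[0,0];y=(v-K[1,2])/K[1,1]
    if fish:
        r=np.hypot(x,y); s=np.sin(r)/max(r,1e-9); d=np.array([x*s,-y*s,-np.cos(r)])
    else: d=np.array([x,-y,-1.])
    return T[:3,3],T[:3,:3]@d
def atz(f,u,v,z,fish=False):
    o,d=ray(f,u,v,fish); return o+d*(z-o[2])/d[2]
def proj(f,p,fish=False):
    T=f["cam_to_world"];K=f["camera_matrix"]
    c=T[:3,:3].T@(np.asarray(p)-T[:3,3]); c=np.array([c[0],-c[1],-c[2]])
    if fish:
        r=np.hypot(c[0],c[1]);a=np.arctan2(r,c[2]); q=c[:2]/max(r,1e-9)*a
    else: q=c[:2]/c[2]
    return np.array([K[0,0]*q[0]+K[0,2],K[1,1]*q[1]+K[1,2]])
def tf(p,l):
    c,s=np.cos(p[2]),np.sin(p[2]); return np.array([p[0]+c*l[0]-s*l[1],p[1]+s*l[0]+c*l[1],l[2]])
def uncrop(pt,sx,sy,ox,oy): return ((pt[0]+.5)/sx-.5+ox,(pt[1]+.5)/sy-.5+oy)
def fit(obs,x0):
    # obs: (frame,(u,v),local,fish)
    fn=lambda p: np.concatenate([proj(f,tf(p,l),k)-uv for f,uv,l,k in obs])
    r=least_squares(fn,x0); return r.x,r.fun.reshape(-1,2)
E
python3 - <<'E'
import pickle; from h import *
d=pickle.load(open("f0.pkl","rb")); S,C=d["side"],d["scene"]
a=[uncrop(p,5.5,5.4,165,200) for p in [(195,75),(612,182),(520,462),(72,335)]]
b=[uncrop(p,5,5,270,155) for p in [(105,66),(380,72),(433,345),(103,330)]]
for p in a: print("side",atz(S,*p,.124))
for p in b: print("scene",atz(C,*p,.124))
a2=[uncrop(p,6,6,205,140) for p in [(203,68),(525,160),(412,402),(72,290)]]
b2=[uncrop(p,6,6,150,160) for p in [(213,200),(550,220),(475,520),(95,478)]]
for p in a2: print("bs",atz(S,*p,.012))
for p in b2: print("bc",atz(C,*p,.012))
X,Y=.15,.11
# side order: rear-right(-y), front-right, front-left, rear-left ; scene: front-right, front-left, rear-left, rear-right
La=[(X,-Y,.124),(-X,-Y,.124),(-X,Y,.124),(X,Y,.124)]
Lb=[La[1],La[2],La[3],La[0]]
for obs in ([(S,u,l,0) for u,l in zip(a,La)],[(C,u,l,0) for u,l in zip(b,Lb)]):
    print("ext",*fit(obs,[.65,.2,0]))
p,r=fit([(S,u,l,0) for u,l in zip(a,La)]+[(C,u,l,0) for u,l in zip(b,Lb)],[.65,.2,0]);print("EXT",p,np.degrees(p[2]))
X,Y=.135,.12
La=[(X,-Y,.012),(-X,-Y,.012),(-X,Y,.012),(X,Y,.012)]
Lb=[La[1],La[2],La[3],La[0]]
for obs in ([(S,u,l,0) for u,l in zip(a2,La)],[(C,u,l,0) for u,l in zip(b2,Lb)][1:]):
    print("board",*fit(obs,[.65,-.2,0]))
p,r=fit([(S,u,l,0) for u,l in zip(a2,La)]+[(C,u,l,0) for u,l in zip(b2,Lb)][1:],[.65,-.2,0]);print("BOARD",p,np.degrees(p[2]))
E
```

```text
side [0.73133815 0.08861448 0.124     ]
side [0.44117614 0.14472714 0.124     ]
side [0.48199231 0.35652682 0.124     ]
side [0.77023011 0.30025592 0.124     ]
scene [0.44058589 0.14557655 0.124     ]
scene [0.48197375 0.36155552 0.124     ]
scene [0.77741947 0.29795743 0.124     ]
scene [0.73123007 0.08168133 0.124     ]
bs [ 0.64506065 -0.36516221  0.012     ]
bs [ 0.39292004 -0.29750741  0.012     ]
bs [ 0.46026251 -0.06074311  0.012     ]
bs [ 0.71019839 -0.13307687  0.012     ]
bc [ 0.40105095 -0.29512261  0.012     ]
bc [ 0.45762061 -0.06169698  0.012     ]
bc [ 0.71880936 -0.13456108  0.012     ]
bc [ 0.65193472 -0.36317557  0.012     ]
ext [ 0.60626982  0.22189556 -0.19038096] [[-0.2155447  -0.69844352]
 [ 0.87303298 -0.48310161]
 [ 0.60701821  0.5527608 ]
 [-1.25876837  0.20047344]]
ext [ 0.60777851  0.22157124 -0.21176782] [[-0.13895315 -0.38037609]
 [-0.03368716  0.36286569]
 [-0.09322895  0.03928987]
 [ 0.24049342 -0.00928213]]
EXT [ 0.60670767  0.22169593 -0.20049947] -11.487773293921624
board [ 0.55241798 -0.21427811 -0.2793196 ] [[-0.81713854 -0.32988567]
 [ 0.69438121  0.8954787 ]
 [ 1.10351407 -0.0840658 ]
 [-1.04990837 -0.65009137]]
board [ 0.55519856 -0.21264388 -0.27485144] [[ 0.28849825  0.00545095]
 [ 0.19021314 -0.26081132]
 [-0.45107731  0.17644918]]
BOARD [ 0.55335466 -0.21323299 -0.27673582] -15.855794310567495
```

```bash
python3 - <<'E'
from workcell import manip; import numpy as np
from scipy.spatial.transform import Rotation as R
s=manip.get_state(); M=R.from_rotvec(s["orientation"]).as_matrix(); print(M)
print("jaw yaw",np.degrees(np.arctan2(M[1,0],M[0,0])))
from h import tf
E=[.607,.2217,np.radians(-11.8)]
for n,l in dict(front=(-.133,0,.124),press=(-.125,0,.124),hand=(-.02,0,.147)).items(): print(n,tf(E,l),tf(E,l)-s["eef_pos"])
E
```

```text
[[ 3.32378630e-01 -3.56527209e-04  9.43145969e-01]
 [-9.43144694e-01  1.56147127e-03  3.32378771e-01]
 [-1.59119741e-03 -9.99998717e-01  1.82742936e-04]]
jaw yaw -70.58676202278502
front [0.47681064 0.24889797 0.124     ] [ 0.26920237  0.83789076 -0.10631182]
press [0.48464158 0.24726201 0.124     ] [ 0.2770333   0.83625479 -0.10631182]
hand [0.58742265 0.22578992 0.147     ] [ 0.37981438  0.81478271 -0.08331182]
```

Emit:
apply_moves(targets=[{"dx": 0.02,"dy": 0.04,"dz": 0.01,"yaw": -3,"jaw": -1},{"dx": 0.05,"dy": 0.08,"dz": 0.02,"yaw": -6,"jaw": -1},{"dx": 0.08,"dy": 0.12,"dz": 0.03,"yaw": -9,"jaw": -1},{"dx": 0.11,"dy": 0.16,"dz": 0.03,"yaw": -12,"jaw": -1},{"dx": 0.14,"dy": 0.2,"dz": 0.03,"yaw": -15,"jaw": -1},{"dx": 0.17,"dy": 0.24,"dz": 0.03,"yaw": -18,"jaw": -1},{"dx": 0.2,"dy": 0.28,"dz": 0.03,"yaw": -21,"jaw": -1},{"dx": 0.22,"dy": 0.32,"dz": 0.03,"yaw": -24,"jaw": -1},{"dx": 0.24,"dy": 0.36,"dz": 0.03,"yaw": -27,"jaw": -1},{"dx": 0.25,"dy": 0.4,"dz": 0.03,"yaw": -31.2,"jaw": -1}])

```text
time_s: 1.15
eef_pos: [0.4585, -0.1874, 0.261]
orientation: [-1.104, 1.361, -1.36]
contact_force: [0.1, -0.3, -0.1]
finger_gap: -0.0003
```

Emit:
apply_moves(targets=[{"dx": 0.01,"dy": 0.048,"dz": 0},{"dx": 0.02,"dy": 0.096,"dz": 0},{"dx": 0.02,"dy": 0.144,"dz": 0},{"dx": 0.02,"dy": 0.192,"dz": 0},{"dx": 0.02,"dy": 0.24,"dz": 0},{"dx": 0.02,"dy": 0.288,"dz": 0},{"dx": 0.018,"dy": 0.336,"dz": -0.005},{"dx": 0.016,"dy": 0.384,"dz": -0.02},{"dx": 0.014,"dy": 0.43,"dz": -0.035},{"dx": 0.014,"dy": 0.438,"dz": -0.045}])

```text
invalid input at $.targets[0]: expected keys dx, dy, dz, yaw, jaw
```

```bash
cat > look.py <<'E'
import sys,pickle,cv2
from workcell import manip, viewer
tag=sys.argv[1]; d={}
for n in sys.argv[2:]:
    f=viewer.grab_frame(n); d[n]=f; cv2.imwrite(f"pics/{n}_{tag}.png",cv2.resize(f["color"],None,fx=1.5,fy=1.5,interpolation=cv2.INTER_CUBIC))
s=manip.get_state(); d["s"]=s; pickle.dump(d,open(f"f_{tag}.pkl","wb"))
print(s["time_s"],s["eef_pos"],s["orientation"],s["contact_force"],s["joints"])
E
python3 look.py 1 wrist
```

```text
1.2 [ 0.45919236 -0.18257309  0.26101454] [-1.1011023   1.3608638  -1.35526142] [ 1.0912512   3.81655528 -0.20950766] [-0.53177103 -0.28332835  1.87249675  0.00456848  1.55413944  1.24431081]
```

View pics/wrist_1.png

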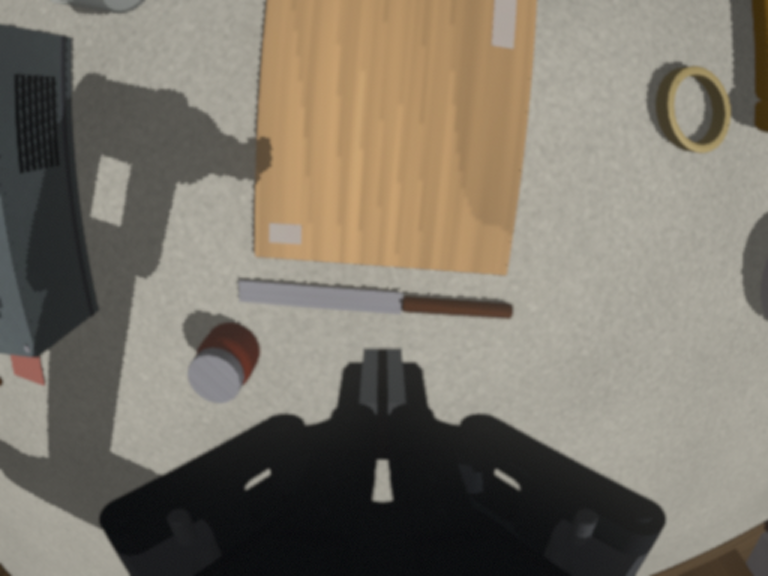

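The move was refused because every row needs all five keys. The wrist picture shows the board's near edge (row 260) and the shut fingertips at (382,350).

Emit:
apply_moves(targets=[{"dx": 0.01,"dy": 0.048,"dz": 0,"yaw": 0,"jaw": -1},{"dx": 0.02,"dy": 0.096,"dz": 0,"yaw": 0,"jaw": -1},{"dx": 0.02,"dy": 0.144,"dz": 0,"yaw": 0,"jaw": -1},{"dx": 0.02,"dy": 0.192,"dz": 0,"yaw": 0,"jaw": -1},{"dx": 0.02,"dy": 0.24,"dz": 0,"yaw": 0,"jaw": -1},{"dx": 0.02,"dy": 0.288,"dz": 0,"yaw": 0,"jaw": -1},{"dx": 0.018,"dy": 0.336,"dz": -0.005,"yaw": 0,"jaw": -1},{"dx": 0.016,"dy": 0.384,"dz": -0.02,"yaw": 0,"jaw": -1},{"dx": 0.014,"dy": 0.43,"dz": -0.035,"yaw": 0,"jaw": -1},{"dx": 0.014,"dy": 0.438,"dz": -0.045,"yaw": 0,"jaw": -1}])

```text
time_s: 2.2
eef_pos: [0.4703, 0.252, 0.2147]
orientation: [-1.109, 1.357, -1.354]
contact_force: [-0.2, -0.5, -0.0]
finger_gap: -0.0
```

```bash
python3 look.py 2 wrist
```

```text
2.25 [0.46979952 0.25078201 0.21285037] [-1.11162986  1.35868967 -1.35490834] [-0.13200794 -0.33538761  0.2889672 ] [ 3.50190267e-01 -1.54762088e-01  1.84376148e+00  6.63393203e-04
  1.45727109e+00  2.12215478e+00]
```

View pics/wrist_2.png

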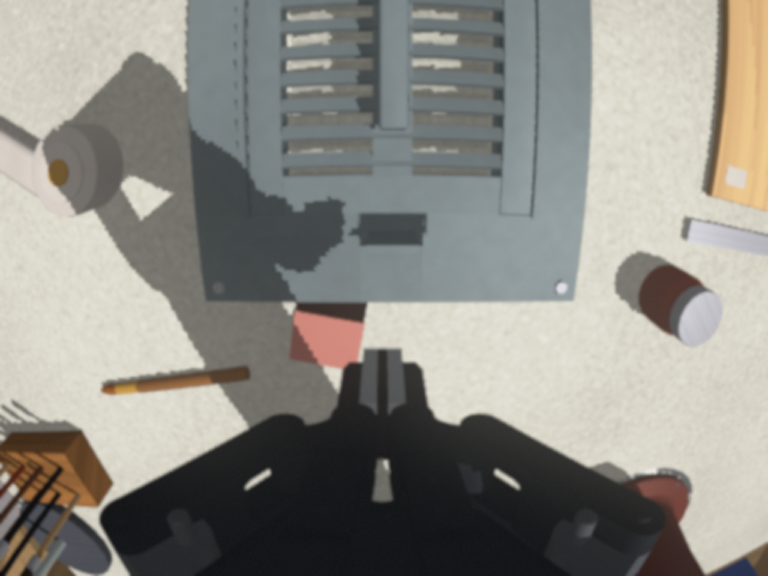

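```bash
python3 - <<'E'
import pickle,cv2
from h import *
d=pickle.load(open("f_2.pkl","rb")); f=d["wrist"]
c=f["color"][130:210,190:330]; cv2.imwrite("pics/c5.png",cv2.resize(c,None,fx=5.5,fy=5.5,interpolation=cv2.INTER_CUBIC))
pts=[(137,200),(384,200)]
for p in pts: print(atz(f,*p,.124,True))
E=[.607,.2217,np.radians(-11.8)]
for n,l in dict(fl=(-.15,.11,.124),fr=(-.15,-.11,.124),tabtopout=(-.114,.013,.148),tabtopin=(-.110,.013,.148),tabR=(-.114,-.013,.148),tabfootin=(-.110,0,.128),plateL=(-.11,.075,.128),plateR=(-.11,-.075,.128)).items(): print(n,proj(f,tf(E,l),True))
print("tcp",proj(f,d["s"]["eef_pos"],True))
E
```

```text
[0.48261222 0.3575986  0.124     ]
[0.43823041 0.14029078 0.124     ]
fl [134.64482355 200.42276199]
fr [379.65453573 201.52664122]
tabtopout [240.69689193 168.44506503]
tabtopin [240.65218232 163.15472364]
tabR [276.23341696 168.6404052 ]
tabfootin [258.2110372  156.84275127]
plateL [166.1216118 157.2578061]
plateR [349.56767697 158.31186215]
tcp [258.67430025 245.30060808]
```

View pics/c5.png

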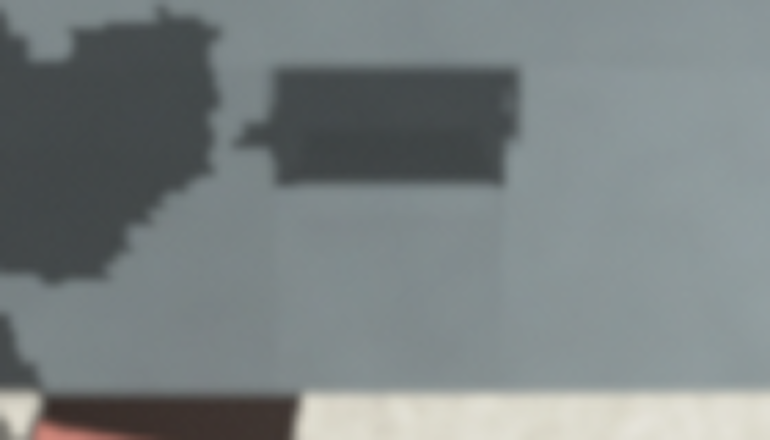

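```bash
python3 look.py 3 wrist; python3 - <<'E'
import pickle,cv2
from h import *
d=pickle.load(open("f_3.pkl","rb")); f=d["wrist"]
print("tcp",proj(f,d["s"]["eef_pos"],True))
c=f["color"][120:250,130:390]; cv2.imwrite("pics/c6.png",cv2.resize(c,None,fx=3,fy=3,interpolation=cv2.INTER_CUBIC))
g=cv2.cvtColor(f["color"],cv2.COLOR_BGR2GRAY)
c=g[130:205,230:300]; c=cv2.normalize(c,None,0,255,cv2.NORM_MINMAX);c=cv2.createCLAHE(4,(4,4)).apply(c)
cv2.imwrite("pics/c7.png",cv2.resize(c,None,fx=8,fy=8,interpolation=cv2.INTER_CUBIC))
E
```

```text
2.3 [0.47028232 0.24912551 0.21382847] [-1.11100523  1.3589598  -1.35691529] [-0.50920771 -0.53659917 -0.11682268] [ 3.47458394e-01 -1.56327790e-01  1.84350761e+00 -3.50634378e-04
  1.45894227e+00  2.12106048e+00]
tcp [259.15783742 246.24631273]
```

View pics/c6.png

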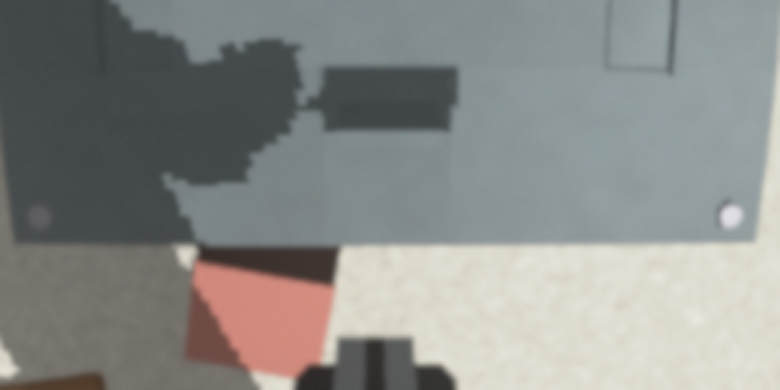

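View pics/c7.png

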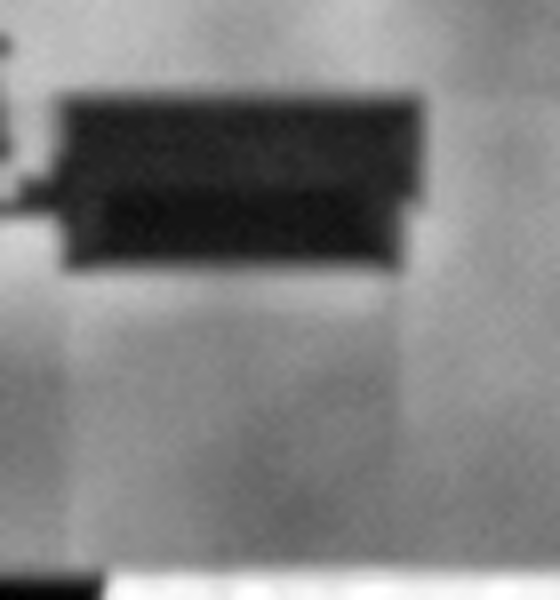

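Emit:
apply_moves(targets=[{"dx": 0.004,"dy": -0.002,"dz": -0.01,"yaw": 0,"jaw": -1},{"dx": 0.0077,"dy": -0.0042,"dz": -0.03,"yaw": 0,"jaw": -1},{"dx": 0.0077,"dy": -0.0042,"dz": -0.05,"yaw": 0,"jaw": -1},{"dx": 0.0077,"dy": -0.0042,"dz": -0.06,"yaw": 0,"jaw": -1},{"dx": 0.0077,"dy": -0.0042,"dz": -0.065,"yaw": 0,"jaw": -1},{"dx": 0.0077,"dy": -0.0042,"dz": -0.07,"yaw": 0,"jaw": -1},{"dx": 0.0077,"dy": -0.0042,"dz": -0.074,"yaw": 0,"jaw": -1},{"dx": 0.0077,"dy": -0.0042,"dz": -0.077,"yaw": 0,"jaw": -1},{"dx": 0.0077,"dy": -0.0042,"dz": -0.079,"yaw": 0,"jaw": -1},{"dx": 0.0077,"dy": -0.0042,"dz": -0.079,"yaw": 0,"jaw": -1}])

```text
time_s: 3.3
eef_pos: [0.4794, 0.2444, 0.1373]
orientation: [-1.105, 1.359, -1.359]
contact_force: [-0.3, -1.0, -0.9]
finger_gap: 0.0002
```

```bash
python3 look.py 4 wrist side scene; python3 - <<'E'
import pickle,cv2
d=pickle.load(open("f_4.pkl","rb"))
c=d["wrist"]["color"][110:260,160:360]; cv2.imwrite("pics/c8.png",cv2.resize(c,None,fx=4,fy=4,interpolation=cv2.INTER_CUBIC))
E
```

```text
3.45 [0.479548   0.24444499 0.13756199] [-1.10443561  1.35880067 -1.35907512] [-0.14853229  0.86747783 -0.23777724] [ 3.33122100e-01 -7.79809808e-02  1.90305726e+00 -1.09428937e-05
  1.31608778e+00  2.10951006e+00]
```

View pics/c8.png

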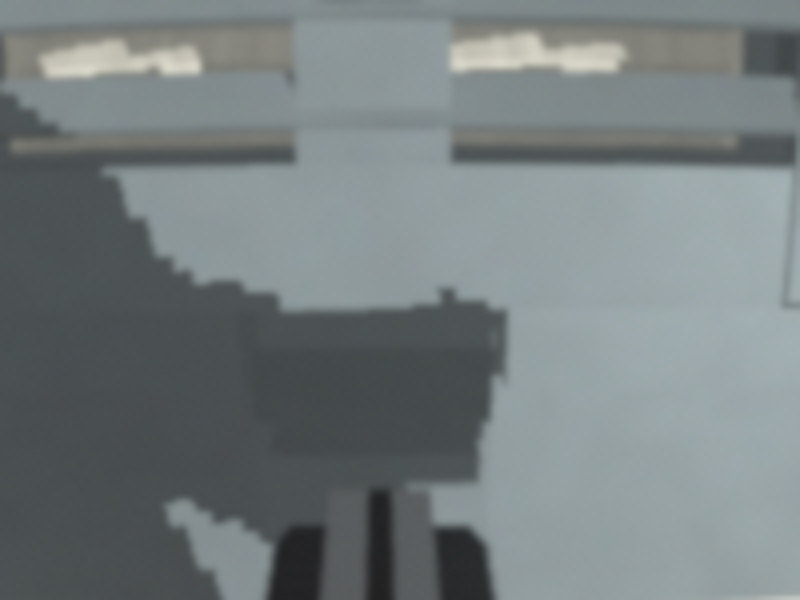

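View pics/side_4.png

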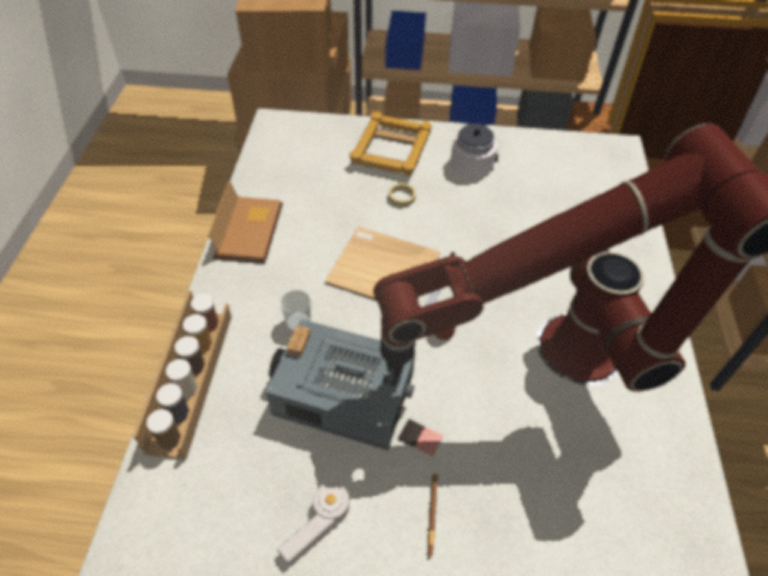

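Emit:
apply_moves(targets=[{"dx": 0,"dy": 0,"dz": -0.002,"yaw": 0,"jaw": -1},{"dx": 0,"dy": 0,"dz": -0.004,"yaw": 0,"jaw": -1},{"dx": 0,"dy": 0,"dz": -0.004,"yaw": 0,"jaw": -1},{"dx": 0.0005,"dy": -0.0001,"dz": -0.004,"yaw": 0,"jaw": -1},{"dx": 0.001,"dy": -0.0002,"dz": -0.004,"yaw": 0,"jaw": -1},{"dx": 0.0015,"dy": -0.0003,"dz": -0.004,"yaw": 0,"jaw": -1},{"dx": 0.002,"dy": -0.0004,"dz": -0.004,"yaw": 0,"jaw": -1},{"dx": 0.002,"dy": -0.0004,"dz": -0.004,"yaw": 0,"jaw": -1},{"dx": 0.002,"dy": -0.0004,"dz": -0.004,"yaw": 0,"jaw": -1},{"dx": 0.002,"dy": -0.0004,"dz": -0.004,"yaw": 0,"jaw": -1}])

```text
time_s: 4.45
eef_pos: [0.4814, 0.244, 0.1333]
orientation: [-1.105, 1.359, -1.359]
contact_force: [0.2, -0.0, 0.5]
finger_gap: 0.0
```

```bash
python3 -c "
from workcell import manip
s=manip.get_state();print(s['eef_pos'],s['contact_force'],s['dq'].round(3))"
```

```text
[0.48141074 0.24395236 0.13331479] [ 0.2007     -0.00285827  0.48518663] [ 0.001  0.001  0.002 -0.    -0.001 -0.001]
```

Not touching yet. I'll advance another 1.5 mm per call.

Emit:
apply_moves(targets=[{"dx": 0.0005,"dy": -0.0001,"dz": 0,"yaw": 0,"jaw": -1},{"dx": 0.001,"dy": -0.0002,"dz": 0,"yaw": 0,"jaw": -1},{"dx": 0.0015,"dy": -0.0003,"dz": 0,"yaw": 0,"jaw": -1},{"dx": 0.0015,"dy": -0.0003,"dz": 0,"yaw": 0,"jaw": -1},{"dx": 0.0015,"dy": -0.0003,"dz": 0,"yaw": 0,"jaw": -1},{"dx": 0.0015,"dy": -0.0003,"dz": 0,"yaw": 0,"jaw": -1},{"dx": 0.0015,"dy": -0.0003,"dz": 0,"yaw": 0,"jaw": -1},{"dx": 0.0015,"dy": -0.0003,"dz": 0,"yaw": 0,"jaw": -1},{"dx": 0.0015,"dy": -0.0003,"dz": 0,"yaw": 0,"jaw": -1},{"dx": 0.0015,"dy": -0.0003,"dz": 0,"yaw": 0,"jaw": -1}])

```text
time_s: 5.45
eef_pos: [0.4829, 0.2436, 0.1333]
orientation: [-1.105, 1.359, -1.359]
contact_force: [-0.1, 0.2, -0.7]
finger_gap: -0.0001
```

Emit:
apply_moves(targets=[{"dx": 0.0005,"dy": -0.0001,"dz": 0,"yaw": 0,"jaw": -1},{"dx": 0.001,"dy": -0.0002,"dz": 0,"yaw": 0,"jaw": -1},{"dx": 0.001,"dy": -0.0002,"dz": 0,"yaw": 0,"jaw": -1},{"dx": 0.001,"dy": -0.0002,"dz": 0,"yaw": 0,"jaw": -1},{"dx": 0.001,"dy": -0.0002,"dz": 0,"yaw": 0,"jaw": -1},{"dx": 0.001,"dy": -0.0002,"dz": 0,"yaw": 0,"jaw": -1},{"dx": 0.001,"dy": -0.0002,"dz": 0,"yaw": 0,"jaw": -1},{"dx": 0.001,"dy": -0.0002,"dz": 0,"yaw": 0,"jaw": -1},{"dx": 0.001,"dy": -0.0002,"dz": 0,"yaw": 0,"jaw": -1},{"dx": 0.001,"dy": -0.0002,"dz": 0,"yaw": 0,"jaw": -1}])

```text
time_s: 6.45
eef_pos: [0.4839, 0.2434, 0.1333]
orientation: [-1.105, 1.359, -1.359]
contact_force: [-0.5, -0.2, -0.5]
finger_gap: -0.0
```

Emit:
apply_moves(targets=[{"dx": 0.0005,"dy": -0.0001,"dz": 0,"yaw": 0,"jaw": -1},{"dx": 0.001,"dy": -0.0002,"dz": 0,"yaw": 0,"jaw": -1},{"dx": 0.0015,"dy": -0.0003,"dz": 0,"yaw": 0,"jaw": -1},{"dx": 0.002,"dy": -0.0004,"dz": 0,"yaw": 0,"jaw": -1},{"dx": 0.002,"dy": -0.0004,"dz": 0,"yaw": 0,"jaw": -1},{"dx": 0.002,"dy": -0.0004,"dz": 0,"yaw": 0,"jaw": -1},{"dx": 0.002,"dy": -0.0004,"dz": 0,"yaw": 0,"jaw": -1},{"dx": 0.002,"dy": -0.0004,"dz": 0,"yaw": 0,"jaw": -1},{"dx": 0.002,"dy": -0.0004,"dz": 0,"yaw": 0,"jaw": -1},{"dx": 0.002,"dy": -0.0004,"dz": 0,"yaw": 0,"jaw": -1}])

```text
time_s: 7.45
eef_pos: [0.485, 0.2433, 0.1332]
orientation: [-1.107, 1.361, -1.358]
contact_force: [-6.0, 1.1, 2.9]
finger_gap: 0.0001
```

Emit:
apply_moves(targets=[{"dx": 0.0005,"dy": -0.0001,"dz": 0,"yaw": 0,"jaw": -1},{"dx": 0.001,"dy": -0.0002,"dz": 0,"yaw": 0,"jaw": -1},{"dx": 0.0015,"dy": -0.0003,"dz": 0,"yaw": 0,"jaw": -1},{"dx": 0.0015,"dy": -0.0003,"dz": 0,"yaw": 0,"jaw": -1},{"dx": 0.0015,"dy": -0.0003,"dz": 0,"yaw": 0,"jaw": -1},{"dx": 0.0015,"dy": -0.0003,"dz": 0,"yaw": 0,"jaw": -1},{"dx": 0.0015,"dy": -0.0003,"dz": 0,"yaw": 0,"jaw": -1},{"dx": 0.0015,"dy": -0.0003,"dz": 0,"yaw": 0,"jaw": -1},{"dx": 0.0015,"dy": -0.0003,"dz": 0,"yaw": 0,"jaw": -1},{"dx": 0.0015,"dy": -0.0003,"dz": 0,"yaw": 0,"jaw": -1}])

```text
time_s: 8.45
eef_pos: [0.4855, 0.2431, 0.133]
orientation: [-1.109, 1.363, -1.357]
contact_force: [-9.5, 0.9, 4.4]
finger_gap: -0.0002
```

Emit:
apply_moves(targets=[{"dx": 0.0005,"dy": -0.0001,"dz": 0,"yaw": 0,"jaw": -1},{"dx": 0.001,"dy": -0.0002,"dz": 0,"yaw": 0,"jaw": -1},{"dx": 0.0013,"dy": -0.0003,"dz": 0,"yaw": 0,"jaw": -1},{"dx": 0.0013,"dy": -0.0003,"dz": 0,"yaw": 0,"jaw": -1},{"dx": 0.0013,"dy": -0.0003,"dz": 0,"yaw": 0,"jaw": -1},{"dx": 0.0013,"dy": -0.0003,"dz": 0,"yaw": 0,"jaw": -1},{"dx": 0.0013,"dy": -0.0003,"dz": 0,"yaw": 0,"jaw": -1},{"dx": 0.0013,"dy": -0.0003,"dz": 0,"yaw": 0,"jaw": -1},{"dx": 0.0013,"dy": -0.0003,"dz": 0,"yaw": 0,"jaw": -1},{"dx": 0.0013,"dy": -0.0003,"dz": 0,"yaw": 0,"jaw": -1}])

```text
time_s: 9.45
eef_pos: [0.4859, 0.243, 0.1328]
orientation: [-1.111, 1.364, -1.355]
contact_force: [-12.0, 3.0, 6.0]
finger_gap: 0.0001
```

```bash
python3 look.py 5 wrist; python3 - <<'E'
import pickle,cv2
d=pickle.load(open("f_5.pkl","rb"))
c=d["wrist"]["color"][110:260,160:360]; cv2.imwrite("pics/c9.png",cv2.resize(c,None,fx=4,fy=4,interpolation=cv2.INTER_CUBIC))
E
```

```text
9.5 [0.48585609 0.24306038 0.13275572] [-1.11079573  1.36445883 -1.35542933] [-11.89673313   0.71856279   4.9706683 ] [ 0.32534152 -0.05590494  1.89061589  0.00301298  1.31380311  2.10059289]
```

View pics/c9.png

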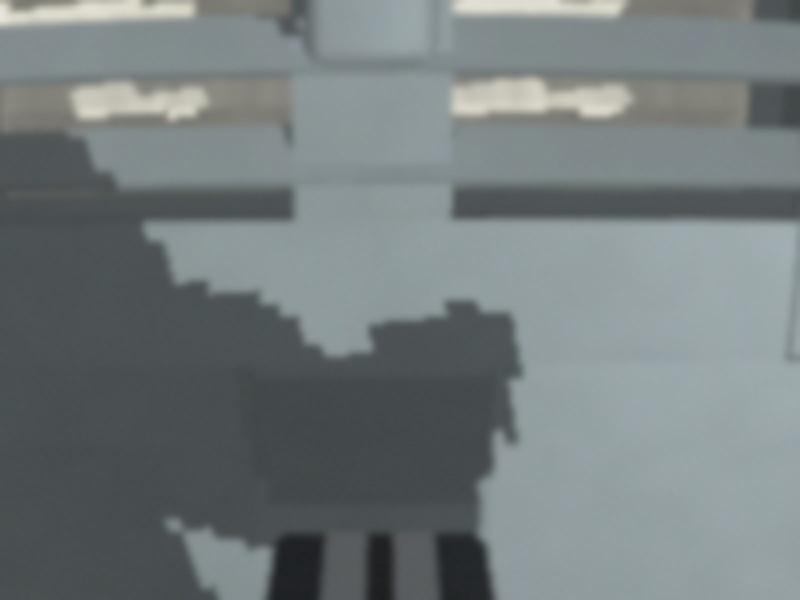

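Emit:
apply_moves(targets=[{"dx": 0.0005,"dy": -0.0001,"dz": 0.0003,"yaw": 0,"jaw": -1},{"dx": 0.001,"dy": -0.0002,"dz": 0.0006,"yaw": 0,"jaw": -1},{"dx": 0.0015,"dy": -0.0003,"dz": 0.001,"yaw": 0,"jaw": -1},{"dx": 0.0018,"dy": -0.0004,"dz": 0.001,"yaw": 0,"jaw": -1},{"dx": 0.0018,"dy": -0.0004,"dz": 0.001,"yaw": 0,"jaw": -1},{"dx": 0.0018,"dy": -0.0004,"dz": 0.001,"yaw": 0,"jaw": -1},{"dx": 0.0018,"dy": -0.0004,"dz": 0.001,"yaw": 0,"jaw": -1},{"dx": 0.0018,"dy": -0.0004,"dz": 0.001,"yaw": 0,"jaw": -1},{"dx": 0.0018,"dy": -0.0004,"dz": 0.001,"yaw": 0,"jaw": -1},{"dx": 0.0018,"dy": -0.0004,"dz": 0.001,"yaw": 0,"jaw": -1}])

```text
time_s: 10.5
eef_pos: [0.4864, 0.2429, 0.1331]
orientation: [-1.113, 1.367, -1.354]
contact_force: [-14.2, 2.5, 5.0]
finger_gap: -0.0
```

Emit:
apply_moves(targets=[{"dx": 0.0004,"dy": -0.0001,"dz": 0.0004,"yaw": 0,"jaw": -1},{"dx": 0.0008,"dy": -0.0002,"dz": 0.0008,"yaw": 0,"jaw": -1},{"dx": 0.0012,"dy": -0.0003,"dz": 0.0012,"yaw": 0,"jaw": -1},{"dx": 0.0012,"dy": -0.0003,"dz": 0.0015,"yaw": 0,"jaw": -1},{"dx": 0.0012,"dy": -0.0003,"dz": 0.0015,"yaw": 0,"jaw": -1},{"dx": 0.0012,"dy": -0.0003,"dz": 0.0015,"yaw": 0,"jaw": -1},{"dx": 0.0012,"dy": -0.0003,"dz": 0.0015,"yaw": 0,"jaw": -1},{"dx": 0.0012,"dy": -0.0003,"dz": 0.0015,"yaw": 0,"jaw": -1},{"dx": 0.0012,"dy": -0.0003,"dz": 0.0015,"yaw": 0,"jaw": -1},{"dx": 0.0012,"dy": -0.0003,"dz": 0.0015,"yaw": 0,"jaw": -1}])

```text
time_s: 11.5
eef_pos: [0.4868, 0.2428, 0.1341]
orientation: [-1.115, 1.368, -1.353]
contact_force: [-17.0, 3.5, 5.8]
finger_gap: -0.0001
```

Emit:
apply_moves(targets=[{"dx": 0,"dy": 0,"dz": 0.0005,"yaw": 0,"jaw": -1},{"dx": 0,"dy": 0,"dz": 0.001,"yaw": 0,"jaw": -1},{"dx": 0,"dy": 0,"dz": 0.0015,"yaw": 0,"jaw": -1},{"dx": 0,"dy": 0,"dz": 0.002,"yaw": 0,"jaw": -1},{"dx": 0,"dy": 0,"dz": 0.0025,"yaw": 0,"jaw": -1},{"dx": 0,"dy": 0,"dz": 0.003,"yaw": 0,"jaw": -1},{"dx": 0,"dy": 0,"dz": 0.0035,"yaw": 0,"jaw": -1},{"dx": 0,"dy": 0,"dz": 0.004,"yaw": 0,"jaw": -1},{"dx": 0,"dy": 0,"dz": 0.004,"yaw": 0,"jaw": -1},{"dx": 0,"dy": 0,"dz": 0.004,"yaw": 0,"jaw": -1}])

```text
time_s: 12.5
eef_pos: [0.4872, 0.2427, 0.138]
orientation: [-1.114, 1.368, -1.353]
contact_force: [-14.8, 4.4, 3.2]
finger_gap: -0.0002
```

Emit:
apply_moves(targets=[{"dx": 0.0002,"dy": 0,"dz": 0.0006,"yaw": 0,"jaw": -1},{"dx": 0.0003,"dy": -0.0001,"dz": 0.0013,"yaw": 0,"jaw": -1},{"dx": 0.0004,"dy": -0.0001,"dz": 0.002,"yaw": 0,"jaw": -1},{"dx": 0.0004,"dy": -0.0001,"dz": 0.0027,"yaw": 0,"jaw": -1},{"dx": 0.0004,"dy": -0.0001,"dz": 0.0034,"yaw": 0,"jaw": -1},{"dx": 0.0004,"dy": -0.0001,"dz": 0.0041,"yaw": 0,"jaw": -1},{"dx": 0.0004,"dy": -0.0001,"dz": 0.0048,"yaw": 0,"jaw": -1},{"dx": 0.0004,"dy": -0.0001,"dz": 0.005,"yaw": 0,"jaw": -1},{"dx": 0.0004,"dy": -0.0001,"dz": 0.005,"yaw": 0,"jaw": -1},{"dx": 0.0004,"dy": -0.0001,"dz": 0.005,"yaw": 0,"jaw": -1}])

```text
time_s: 13.5
eef_pos: [0.4874, 0.2426, 0.1428]
orientation: [-1.114, 1.368, -1.353]
contact_force: [-14.7, 3.7, 2.6]
finger_gap: -0.0003
```

```bash
python3 look.py 6 wrist; python3 - <<'E'
import pickle,cv2
d=pickle.load(open("f_6.pkl","rb"))
c=d["wrist"]["color"][80:260,140:370]; cv2.imwrite("pics/c10.png",cv2.resize(c,None,fx=3.3,fy=3.3,interpolation=cv2.INTER_CUBIC))
E
```

```text
13.55 [0.48744796 0.24265361 0.14285974] [-1.11435949  1.3679892  -1.35292081] [-15.73417221   4.72944324   2.77075625] [ 0.32262037 -0.06078402  1.87745389  0.0051054   1.33611651  2.09717723]
```

View pics/c10.png

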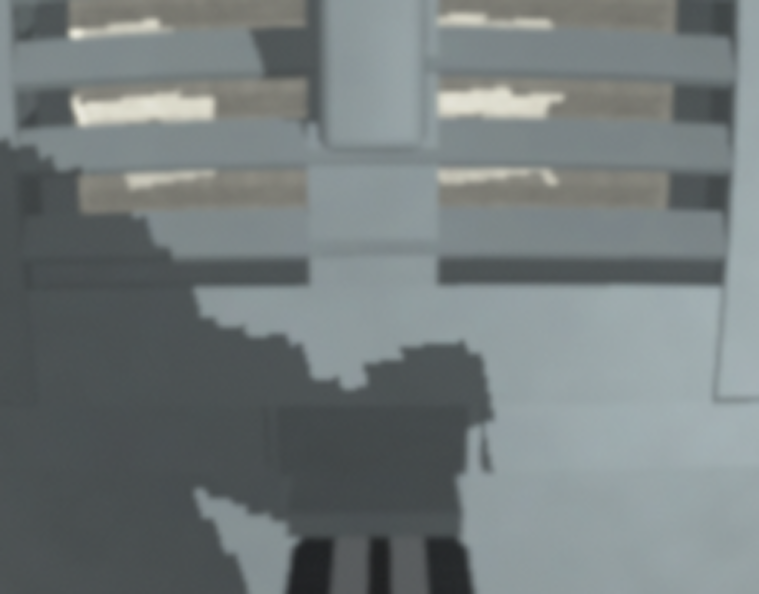

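Emit:
apply_moves(targets=[{"dx": 0,"dy": 0,"dz": 0.0006,"yaw": 0,"jaw": -1},{"dx": 0,"dy": 0,"dz": 0.0013,"yaw": 0,"jaw": -1},{"dx": 0,"dy": 0,"dz": 0.002,"yaw": 0,"jaw": -1},{"dx": 0,"dy": 0,"dz": 0.0027,"yaw": 0,"jaw": -1},{"dx": 0,"dy": 0,"dz": 0.0034,"yaw": 0,"jaw": -1},{"dx": 0,"dy": 0,"dz": 0.004,"yaw": 0,"jaw": -1},{"dx": 0,"dy": 0,"dz": 0.0046,"yaw": 0,"jaw": -1},{"dx": 0,"dy": 0,"dz": 0.005,"yaw": 0,"jaw": -1},{"dx": 0,"dy": 0,"dz": 0.005,"yaw": 0,"jaw": -1},{"dx": 0,"dy": 0,"dz": 0.005,"yaw": 0,"jaw": -1}])

```text
time_s: 14.55
eef_pos: [0.4875, 0.2424, 0.1471]
orientation: [-1.114, 1.368, -1.353]
contact_force: [-12.9, 4.3, 0.1]
finger_gap: 0.0001
```

```bash
python3 look.py 7 wrist; python3 - <<'E'
import pickle,cv2
d=pickle.load(open("f_7.pkl","rb"))
c=d["wrist"]["color"][80:260,140:370]; cv2.imwrite("pics/c11.png",cv2.resize(c,None,fx=3.3,fy=3.3,interpolation=cv2.INTER_CUBIC))
E
```

```text
14.6 [0.48749714 0.24243358 0.14706523] [-1.1145041   1.36774844 -1.35332856] [-12.91914486   2.85514898   0.1098843 ] [ 0.32241595 -0.06512248  1.87419833  0.00467749  1.34373902  2.09717319]
```

View pics/c11.png

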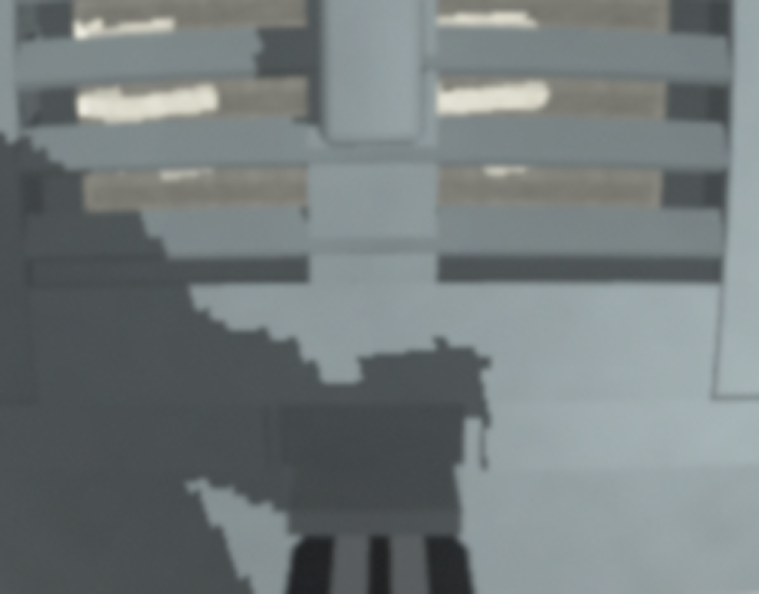

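Emit:
apply_moves(targets=[{"dx": -0.002,"dy": 0.0004,"dz": 0,"yaw": 0,"jaw": -1},{"dx": -0.004,"dy": 0.0008,"dz": 0,"yaw": 0,"jaw": -1},{"dx": -0.006,"dy": 0.0012,"dz": 0,"yaw": 0,"jaw": -1},{"dx": -0.009,"dy": 0.0018,"dz": 0,"yaw": 0,"jaw": -1},{"dx": -0.013,"dy": 0.0026,"dz": 0,"yaw": 0,"jaw": -1},{"dx": -0.017,"dy": 0.0034,"dz": 0,"yaw": 0,"jaw": -1},{"dx": -0.018,"dy": 0.0036,"dz": 0.02,"yaw": 0,"jaw": -1},{"dx": -0.018,"dy": 0.0036,"dz": 0.05,"yaw": 0,"jaw": -1},{"dx": -0.018,"dy": 0.0036,"dz": 0.075,"yaw": 0,"jaw": -1},{"dx": -0.018,"dy": 0.0036,"dz": 0.08,"yaw": 0,"jaw": -1}])

```text
time_s: 15.6
eef_pos: [0.4761, 0.2459, 0.2342]
orientation: [-1.097, 1.355, -1.36]
contact_force: [0.8, -0.1, 0.8]
finger_gap: 0.0003
```

```bash
python3 look.py 8 wrist side scene; python3 - <<'E'
import pickle,cv2
d=pickle.load(open("f_8.pkl","rb"))
c=d["wrist"]["color"][110:220,130:390]; cv2.imwrite("pics/c12.png",cv2.resize(c,None,fx=3,fy=3,interpolation=cv2.INTER_CUBIC))
c=d["scene"]["color"][155:265,270:390]; cv2.imwrite("pics/c13.png",cv2.resize(c,None,fx=5,fy=5,interpolation=cv2.INTER_CUBIC))
E
```

```text
15.75 [0.47398032 0.24514231 0.22926565] [-1.10480723  1.35909231 -1.3592838 ] [-0.3899368   0.39329981  1.1066659 ] [ 3.37875830e-01 -1.66032776e-01  1.82622961e+00 -1.24267358e-04
  1.48141704e+00  2.11448062e+00]
```

View pics/wrist_8.png

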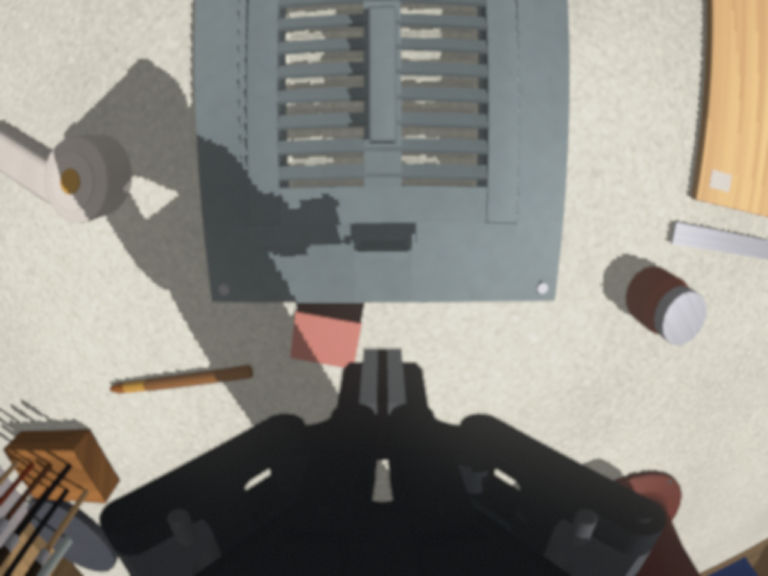

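View pics/c12.png

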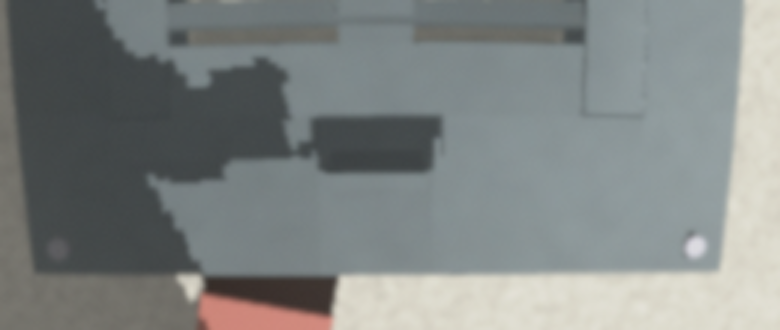

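View pics/c13.png

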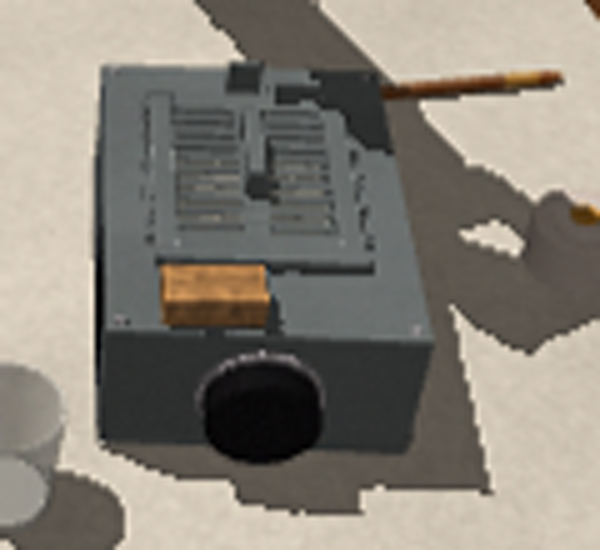

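```bash
python3 - <<'E'
import pickle,cv2
from h import *
E=[.607,.2217,np.radians(-11.8)]
for t in "38":
    d=pickle.load(open(f"f_{t}.pkl","rb")); f=d["wrist"]
    print(t,"deck edge",proj(f,tf(E,(-.15,0,.124)),1), "tab in/out closed",[proj(f,tf(E,(x,0,.148)),1).round(1) for x in(-.110,-.114)],"open",[proj(f,tf(E,(x,0,.159)),1).round(1) for x in(-.110,-.114)])
    print(" handle end top closed",proj(f,tf(E,(-.055,0,.152)),1).round(1),"open",proj(f,tf(E,(-.055,0,.159)),1).round(1), "plate edge", proj(f,tf(E,(-.11,0,.128)),1).round(1),proj(f,tf(E,(-.11,0,.139)),1).round(1))
d3=pickle.load(open("f0.pkl","rb"))["scene"];d8=pickle.load(open("f_8.pkl","rb"))["scene"]
a=[cv2.resize(x["color"][160:215,285:350],None,fx=6,fy=8,interpolation=cv2.INTER_CUBIC) for x in(d3,d8)]
cv2.imwrite("pics/cmp.png",np.hstack(a))
for z in(.148,.159): print(proj(d3,tf(E,(-.112,0,z))))
E
```

```text
3 deck edge [256.00242175 202.17637185] tab in/out closed [array([256.5, 163.4]), array([256.5, 168.7])] open [array([256.7, 167.5]), array([256.6, 173.1])]
 handle end top closed [257.   86.2] open [257.2  86.2] plate edge [256.3 156.9] [256.4 160.3]
8 deck edge [252.69895331 201.86510701] tab in/out closed [array([252.3, 166.3]), array([252.3, 171.1])] open [array([252.1, 169.9]), array([252.1, 175. ])]
 handle end top closed [252.1  96.9] open [252.   97.1] plate edge [252.5 160.4] [252.4 163.5]
[318.87959476 169.26454771]
[319.18178211 167.0152582 ]
```

View pics/cmp.png

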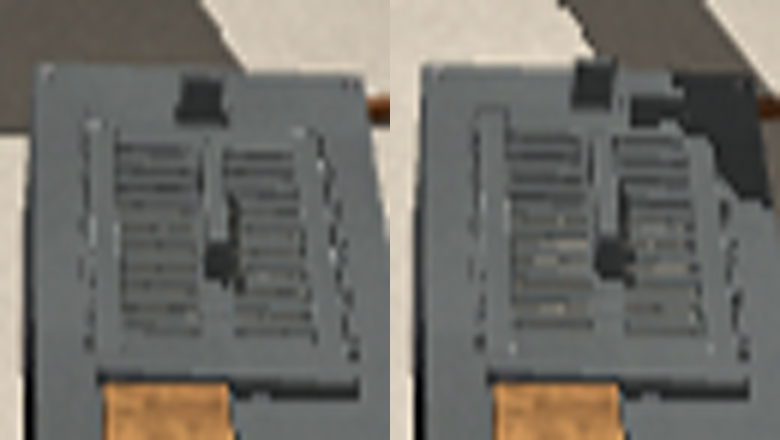

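Emit:
apply_moves(targets=[{"dx": 0.02,"dy": -0.004,"dz": 0,"yaw": 0,"jaw": 0},{"dx": 0.05,"dy": -0.01,"dz": 0,"yaw": 0,"jaw": 0},{"dx": 0.08,"dy": -0.016,"dz": 0,"yaw": 0,"jaw": 0},{"dx": 0.105,"dy": -0.022,"dz": 0,"yaw": 0,"jaw": 0},{"dx": 0.1126,"dy": -0.0235,"dz": 0,"yaw": 0,"jaw": 0},{"dx": 0.1126,"dy": -0.0235,"dz": 0,"yaw": 0,"jaw": 0},{"dx": 0.1126,"dy": -0.0235,"dz": -0.005,"yaw": 0,"jaw": 0},{"dx": 0.1126,"dy": -0.0235,"dz": -0.01,"yaw": 0,"jaw": 0},{"dx": 0.1126,"dy": -0.0235,"dz": -0.01,"yaw": 0,"jaw": 0},{"dx": 0.1126,"dy": -0.0235,"dz": -0.01,"yaw": 0,"jaw": 0}])

```text
time_s: 16.75
eef_pos: [0.586, 0.222, 0.2195]
orientation: [-1.106, 1.359, -1.359]
contact_force: [0.4, 0.1, -0.1]
finger_gap: 0.0426
```

```bash
python3 look.py 9 wrist
```

```text
16.8 [0.58629427 0.22196725 0.21990059] [-1.10486875  1.35876342 -1.35883434] [ 0.156588   -0.81136233  0.80450613] [2.43272065e-01 6.41007992e-02 1.62013559e+00 1.82651833e-05
 1.45722248e+00 2.01938097e+00]
```

View pics/wrist_9.png

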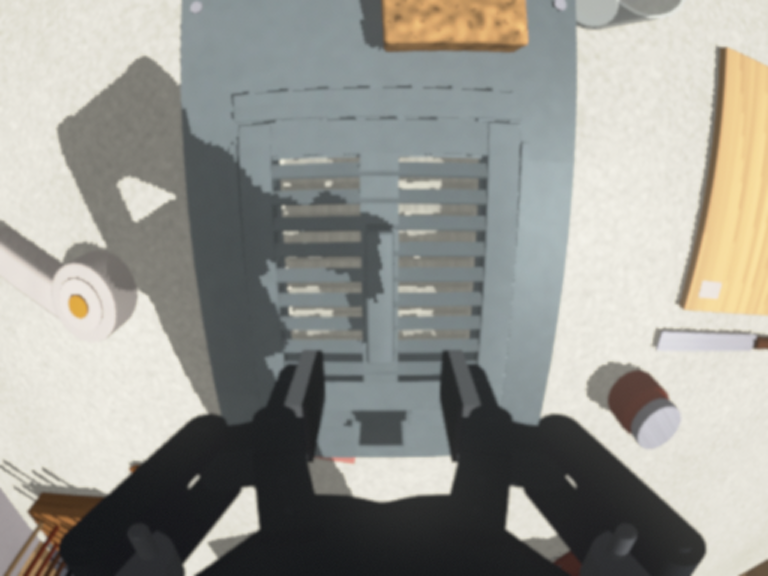

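```bash
python3 - <<'E'
import pickle
from h import *
E=[.607,.2217,np.radians(-11.8)]
d=pickle.load(open("f_9.pkl","rb")); f=d["wrist"]
for u,v,z in((381,228,.155),(381,362,.159),(380,412,.159)):
    p=atz(f,(u+.5)/1.5-.5,(v+.5)/1.5-.5,z,True); q=p[:2]-E[:2]; c,s=np.cos(E[2]),np.sin(E[2]); print(p, "local",c*q[0]+s*q[1],-s*q[0]+c*q[1])
q=d["s"]["eef_pos"][:2]-E[:2];print("tcp",c*q[0]+s*q[1],-s*q[0]+c*q[1])
E
```

```text
[0.62453629 0.21548025 0.155     ] local 0.018437617723760943 -0.0025022109909689
[0.55608591 0.2298079  0.159     ] local -0.05149617446839725 -0.0024751673500598374
[0.52456438 0.23698672 0.159     ] local -0.08381960968959733 -0.0018940911263544188
tcp -0.020322811237531477 -0.003972641761200836
```

Emit:
apply_moves(targets=[{"dx": 0.002,"dy": -0.0004,"dz": -0.02,"yaw": 0,"jaw": 0},{"dx": 0.002,"dy": -0.0004,"dz": -0.04,"yaw": 0,"jaw": 0},{"dx": 0.002,"dy": -0.0004,"dz": -0.055,"yaw": 0,"jaw": 0},{"dx": 0.002,"dy": -0.0004,"dz": -0.063,"yaw": 0,"jaw": 0},{"dx": 0.002,"dy": -0.0004,"dz": -0.069,"yaw": 0,"jaw": 0},{"dx": 0.002,"dy": -0.0004,"dz": -0.074,"yaw": 0,"jaw": 0},{"dx": 0.002,"dy": -0.0004,"dz": -0.078,"yaw": 0,"jaw": 0},{"dx": 0.002,"dy": -0.0004,"dz": -0.081,"yaw": 0,"jaw": 0},{"dx": 0.002,"dy": -0.0004,"dz": -0.082,"yaw": 0,"jaw": 0},{"dx": 0.002,"dy": -0.0004,"dz": -0.082,"yaw": 0,"jaw": 0}])

```text
time_s: 17.8
eef_pos: [0.5888, 0.2213, 0.1379]
orientation: [-1.105, 1.359, -1.359]
contact_force: [-1.0, 0.3, 0.0]
finger_gap: 0.0428
```

```bash
python3 look.py 10 wrist
```

```text
17.85 [0.58887928 0.22139505 0.13807704] [-1.10434474  1.35887573 -1.35918544] [ 0.18748094 -0.44513067  0.07436353] [2.41386750e-01 1.34246269e-01 1.68543948e+00 1.84458885e-05
 1.32145489e+00 2.01790126e+00]
```

View pics/wrist_10.png

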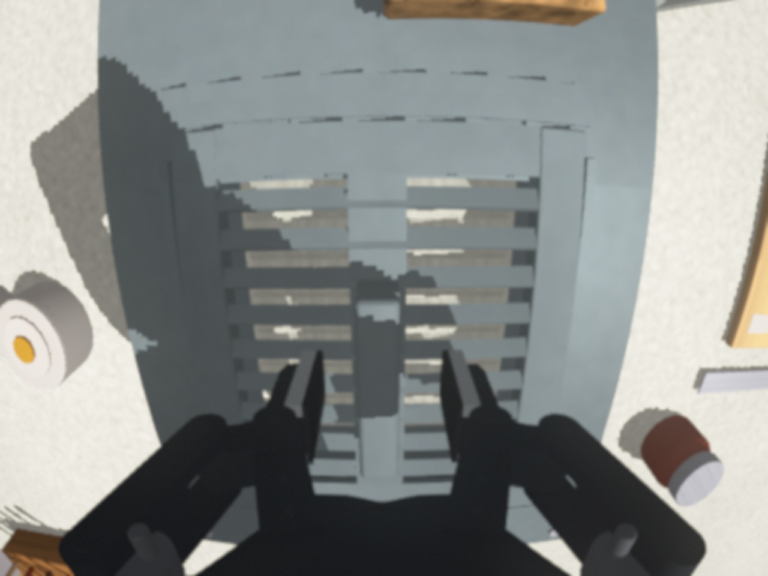

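Emit:
apply_moves(targets=[{"dx": 0.0002,"dy": 0.001,"dz": -0.001,"yaw": 0,"jaw": 0},{"dx": 0.0002,"dy": 0.001,"dz": -0.0015,"yaw": 0,"jaw": -0.2},{"dx": 0.0002,"dy": 0.001,"dz": -0.0015,"yaw": 0,"jaw": -0.4},{"dx": 0.0002,"dy": 0.001,"dz": -0.0015,"yaw": 0,"jaw": -0.55},{"dx": 0.0002,"dy": 0.001,"dz": -0.0015,"yaw": 0,"jaw": -0.65},{"dx": 0.0002,"dy": 0.001,"dz": -0.0015,"yaw": 0,"jaw": -0.75},{"dx": 0.0002,"dy": 0.001,"dz": -0.0015,"yaw": 0,"jaw": -1},{"dx": 0.0002,"dy": 0.001,"dz": -0.0015,"yaw": 0,"jaw": -1},{"dx": 0.0002,"dy": 0.001,"dz": -0.0015,"yaw": 0,"jaw": -1},{"dx": 0.0002,"dy": 0.001,"dz": -0.0015,"yaw": 0,"jaw": -1}], newtons=40)

```text
time_s: 18.85
eef_pos: [0.5889, 0.2224, 0.1365]
orientation: [-1.105, 1.359, -1.359]
contact_force: [-0.4, 0.3, 1.0]
finger_gap: 0.0132
```

```bash
python3 look.py 11 wrist scene;python3 - <<'E'
import pickle,cv2
d=pickle.load(open("f_11.pkl","rb"))
c=d["scene"]["color"][150:260,250:400]; cv2.imwrite("pics/c14.png",cv2.resize(c,None,fx=5,fy=5,interpolation=cv2.INTER_CUBIC))
E
```

```text
18.95 [0.58895939 0.2224139  0.13646623] [-1.10458148  1.35912838 -1.35905773] [-0.35946351  0.71752107  1.10924973] [2.42895617e-01 1.36954012e-01 1.68529635e+00 1.18045457e-04
 1.31919400e+00 2.01940171e+00]
```

View pics/wrist_11.png

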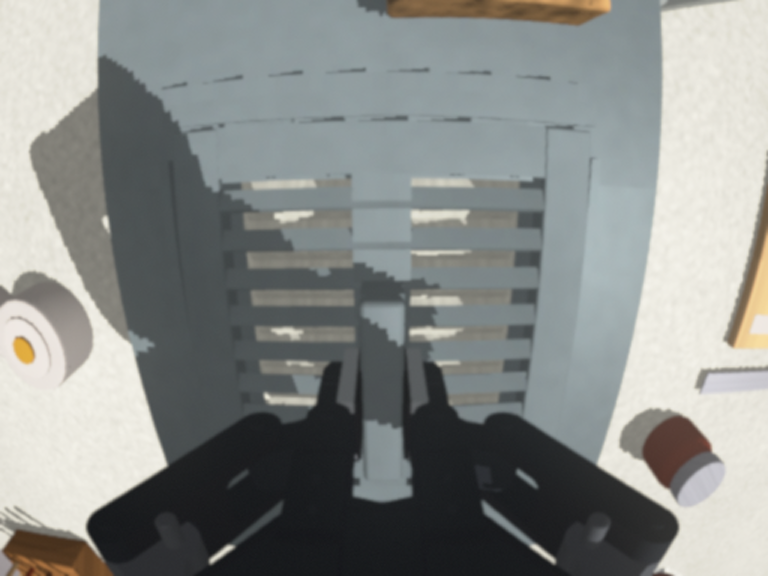

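View pics/c14.png

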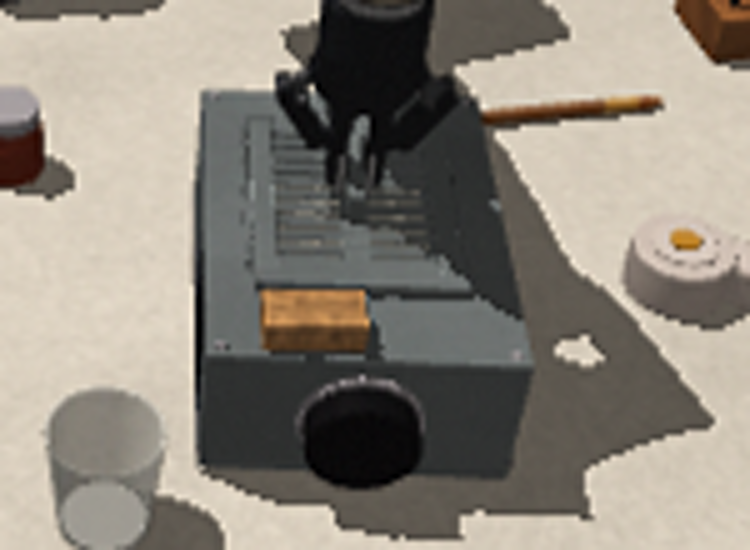

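Emit:
apply_moves(targets=[{"dx": -0.001,"dy": 0.0002,"dz": 0.0001,"yaw": 0,"jaw": -1},{"dx": -0.002,"dy": 0.0004,"dz": 0.0001,"yaw": 0,"jaw": -1},{"dx": -0.003,"dy": 0.0006,"dz": 0.0002,"yaw": 0,"jaw": -1},{"dx": -0.004,"dy": 0.0008,"dz": 0.0002,"yaw": 0,"jaw": -1},{"dx": -0.005,"dy": 0.001,"dz": 0.0003,"yaw": 0,"jaw": -1},{"dx": -0.006,"dy": 0.0012,"dz": 0.0003,"yaw": 0,"jaw": -1},{"dx": -0.007,"dy": 0.0014,"dz": 0.0004,"yaw": 0,"jaw": -1},{"dx": -0.008,"dy": 0.0017,"dz": 0.0005,"yaw": 0,"jaw": -1},{"dx": -0.008,"dy": 0.0017,"dz": 0.0005,"yaw": 0,"jaw": -1},{"dx": -0.008,"dy": 0.0017,"dz": 0.0005,"yaw": 0,"jaw": -1}])

```text
time_s: 19.95
eef_pos: [0.5806, 0.2241, 0.1368]
orientation: [-1.105, 1.36, -1.359]
contact_force: [0.3, -1.4, 0.6]
finger_gap: 0.0131
```

Emit:
apply_moves(targets=[{"dx": -0.001,"dy": 0.0002,"dz": 0.0001,"yaw": 0,"jaw": -1},{"dx": -0.002,"dy": 0.0004,"dz": 0.0001,"yaw": 0,"jaw": -1},{"dx": -0.003,"dy": 0.0006,"dz": 0.0002,"yaw": 0,"jaw": -1},{"dx": -0.004,"dy": 0.0008,"dz": 0.0002,"yaw": 0,"jaw": -1},{"dx": -0.005,"dy": 0.001,"dz": 0.0003,"yaw": 0,"jaw": -1},{"dx": -0.006,"dy": 0.0012,"dz": 0.0003,"yaw": 0,"jaw": -1},{"dx": -0.007,"dy": 0.0014,"dz": 0.0004,"yaw": 0,"jaw": -1},{"dx": -0.008,"dy": 0.0017,"dz": 0.0005,"yaw": 0,"jaw": -1},{"dx": -0.0085,"dy": 0.0018,"dz": 0.0005,"yaw": 0,"jaw": -1},{"dx": -0.0085,"dy": 0.0018,"dz": 0.0005,"yaw": 0,"jaw": -1}])

```text
time_s: 20.95
eef_pos: [0.5722, 0.2259, 0.1372]
orientation: [-1.105, 1.359, -1.359]
contact_force: [0.7, -0.1, -0.3]
finger_gap: 0.0134
```

```bash
python3 look.py 12 wrist
```

```text
21.0 [0.57214204 0.22585692 0.13717343] [-1.10533958  1.35952191 -1.35887676] [1.34961192 0.3764014  0.24375994] [2.54997234e-01 1.04076378e-01 1.71990011e+00 1.29081690e-04
 1.31823012e+00 2.03144045e+00]
```

View pics/wrist_12.png

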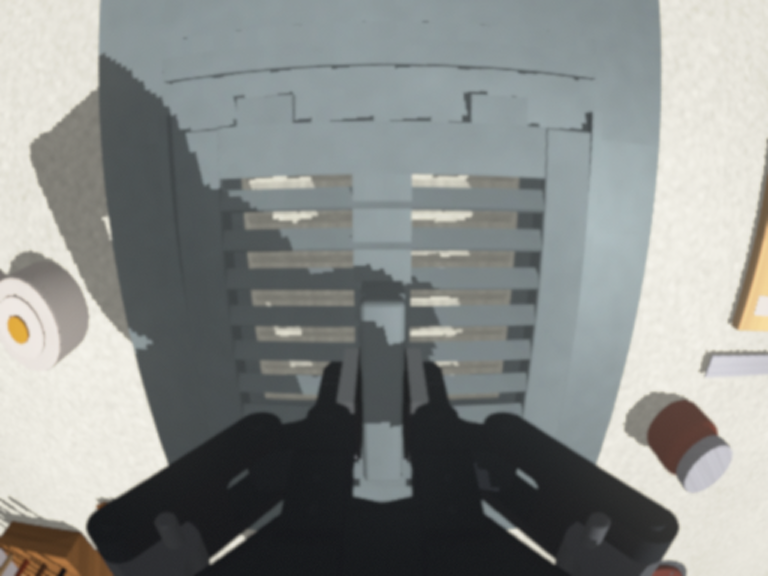

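The cover's rear lugs (px 265,95 and 497,95) are clear of the keeper bar's edge at row 68. Now I'll lift.

Emit:
apply_moves(targets=[{"dx": 0,"dy": 0,"dz": 0.001,"yaw": 0,"jaw": -1},{"dx": 0,"dy": 0,"dz": 0.003,"yaw": 0,"jaw": -1},{"dx": 0,"dy": 0,"dz": 0.006,"yaw": 0,"jaw": -1},{"dx": 0,"dy": 0,"dz": 0.01,"yaw": 0,"jaw": -1},{"dx": 0,"dy": 0,"dz": 0.015,"yaw": 0,"jaw": -1},{"dx": 0,"dy": 0,"dz": 0.022,"yaw": 0,"jaw": -1},{"dx": 0,"dy": 0,"dz": 0.03,"yaw": 0,"jaw": -1},{"dx": 0,"dy": 0,"dz": 0.038,"yaw": 0,"jaw": -1},{"dx": 0,"dy": 0,"dz": 0.046,"yaw": 0,"jaw": -1},{"dx": 0,"dy": 0,"dz": 0.05,"yaw": 0,"jaw": -1}])

```text
time_s: 22.0
eef_pos: [0.573, 0.226, 0.1889]
orientation: [-1.103, 1.358, -1.359]
contact_force: [0.0, 0.3, -3.6]
finger_gap: 0.0132
```

```bash
python3 look.py 13 wrist scene;python3 - <<'E'
import pickle,cv2
d=pickle.load(open("f_13.pkl","rb"))
c=d["scene"]["color"][130:260,250:400]; cv2.imwrite("pics/c15.png",cv2.resize(c,None,fx=4.5,fy=4.5,interpolation=cv2.INTER_CUBIC))
E
```

```text
22.1 [0.57297015 0.22599991 0.18856455] [-1.10288501  1.3580623  -1.35944305] [-0.25283065 -0.89704612 -2.51970169] [2.54927804e-01 5.94505825e-02 1.67806146e+00 2.49443993e-05
 1.40212509e+00 2.03147070e+00]
```

View pics/c15.png

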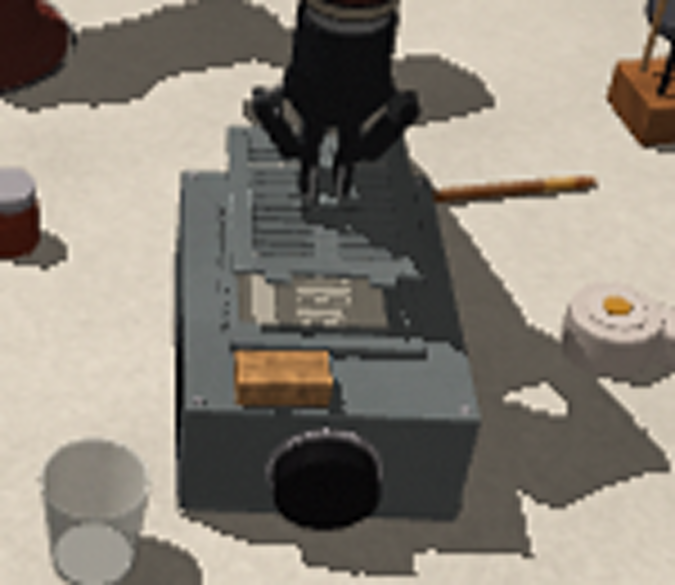

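View pics/wrist_13.png

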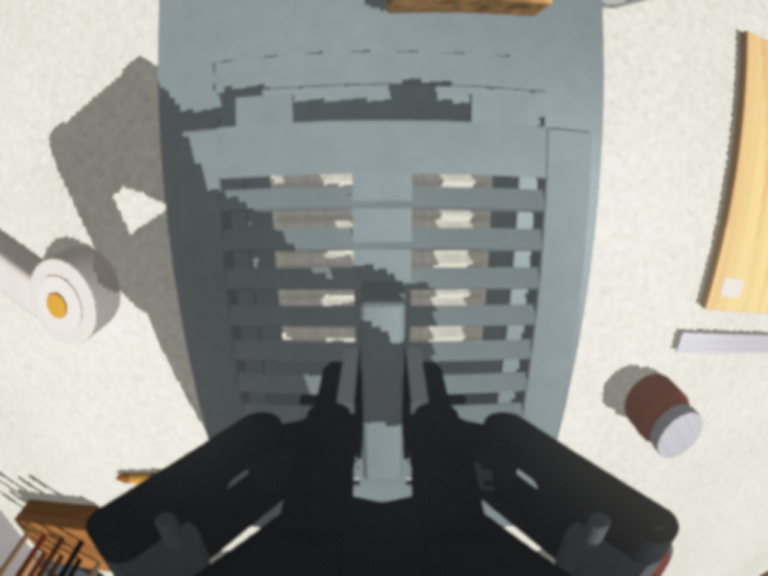

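Emit:
apply_moves(targets=[{"dx": 0,"dy": 0,"dz": 0.015,"yaw": 0,"jaw": -1},{"dx": 0,"dy": -0.015,"dz": 0.03,"yaw": 0,"jaw": -1},{"dx": -0.001,"dy": -0.04,"dz": 0.035,"yaw": -0.5,"jaw": -1},{"dx": -0.003,"dy": -0.075,"dz": 0.035,"yaw": -1,"jaw": -1},{"dx": -0.005,"dy": -0.115,"dz": 0.035,"yaw": -1.5,"jaw": -1},{"dx": -0.007,"dy": -0.155,"dz": 0.035,"yaw": -2,"jaw": -1},{"dx": -0.009,"dy": -0.195,"dz": 0.035,"yaw": -2.5,"jaw": -1},{"dx": -0.011,"dy": -0.235,"dz": 0.035,"yaw": -3,"jaw": -1},{"dx": -0.013,"dy": -0.275,"dz": 0.035,"yaw": -3.5,"jaw": -1},{"dx": -0.015,"dy": -0.315,"dz": 0.035,"yaw": -4,"jaw": -1}])

```text
time_s: 23.1
eef_pos: [0.5571, -0.0916, 0.2239]
orientation: [-1.065, 1.408, -1.411]
contact_force: [0.5, 0.1, -2.9]
finger_gap: 0.0132
```

Emit:
apply_moves(targets=[{"dx": -0.001,"dy": -0.035,"dz": 0,"yaw": 0,"jaw": -1},{"dx": -0.002,"dy": -0.065,"dz": 0,"yaw": 0,"jaw": -1},{"dx": -0.003,"dy": -0.09,"dz": 0,"yaw": 0,"jaw": -1},{"dx": -0.004,"dy": -0.108,"dz": 0,"yaw": 0,"jaw": -1},{"dx": -0.0045,"dy": -0.118,"dz": 0,"yaw": 0,"jaw": -1},{"dx": -0.0045,"dy": -0.124,"dz": 0,"yaw": 0,"jaw": -1},{"dx": -0.0045,"dy": -0.124,"dz": -0.01,"yaw": 0,"jaw": -1},{"dx": -0.0045,"dy": -0.124,"dz": -0.025,"yaw": 0,"jaw": -1},{"dx": -0.0045,"dy": -0.124,"dz": -0.04,"yaw": 0,"jaw": -1},{"dx": -0.0045,"dy": -0.124,"dz": -0.05,"yaw": 0,"jaw": -1}])

```text
time_s: 24.1
eef_pos: [0.5518, -0.2117, 0.169]
orientation: [-1.068, 1.412, -1.405]
contact_force: [-0.7, -0.4, -3.5]
finger_gap: 0.0131
```

```bash
python3 look.py 14 wrist scene side
```

```text
24.25 [ 0.55208559 -0.21230532  0.1703408 ] [-1.06773733  1.41182679 -1.40649364] [-0.40133387  0.25722859 -2.77823959] [-4.92912536e-01  2.07247525e-02  1.74922219e+00  4.11309007e-05
  1.37494715e+00  1.35290292e+00]
```

View pics/wrist_14.png

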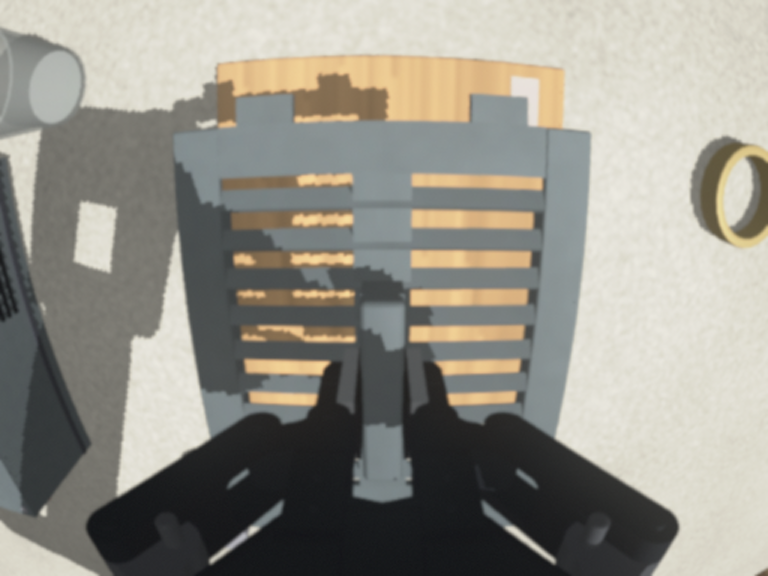

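View pics/scene_14.png

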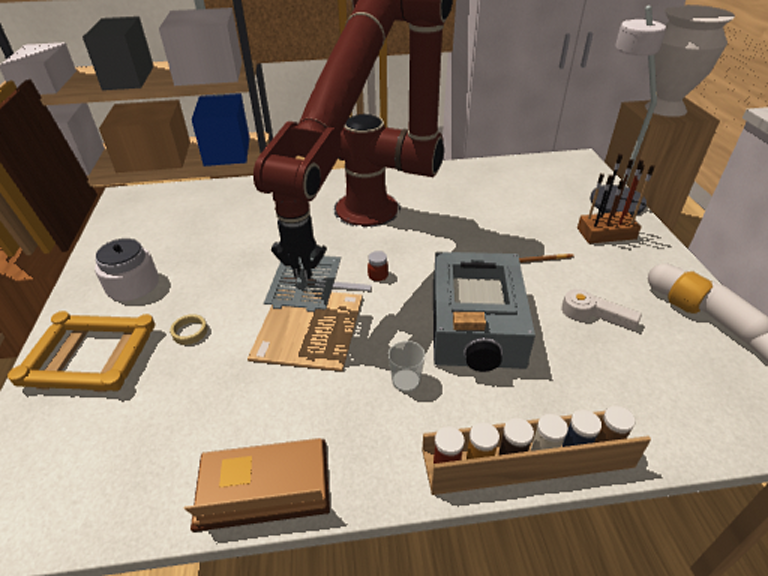

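View pics/side_14.png

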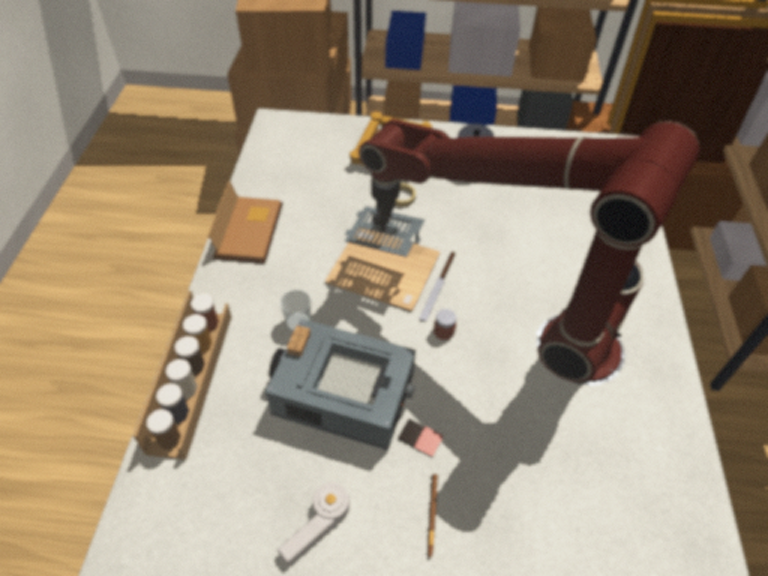

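Emit:
apply_moves(targets=[{"dx": 0,"dy": 0,"dz": -0.02,"yaw": 0,"jaw": -1},{"dx": 0,"dy": 0,"dz": -0.04,"yaw": 0,"jaw": -1},{"dx": 0,"dy": 0,"dz": -0.06,"yaw": 0,"jaw": -1},{"dx": 0,"dy": 0,"dz": -0.078,"yaw": 0,"jaw": -1},{"dx": 0,"dy": 0,"dz": -0.092,"yaw": 0,"jaw": -1},{"dx": 0,"dy": 0,"dz": -0.103,"yaw": 0,"jaw": -1},{"dx": 0,"dy": 0,"dz": -0.111,"yaw": 0,"jaw": -1},{"dx": 0,"dy": 0,"dz": -0.117,"yaw": 0,"jaw": -1},{"dx": 0,"dy": 0,"dz": -0.12,"yaw": 0,"jaw": -1},{"dx": 0,"dy": 0,"dz": -0.121,"yaw": 0,"jaw": -1}])

```text
time_s: 25.25
eef_pos: [0.5531, -0.2133, 0.0514]
orientation: [-1.066, 1.409, -1.41]
contact_force: [-0.5, 0.2, -4.1]
finger_gap: 0.0131
```

```bash
python3 look.py 15 wrist
```

```text
25.3 [ 0.55310745 -0.21327337  0.05146707] [-1.06579552  1.40887138 -1.4095488 ] [-0.37660827 -0.22652512 -4.12793596] [-4.93531987e-01  1.53635657e-01  1.82242912e+00  2.46877651e-05
  1.16509577e+00  1.35284009e+00]
```

View pics/wrist_15.png

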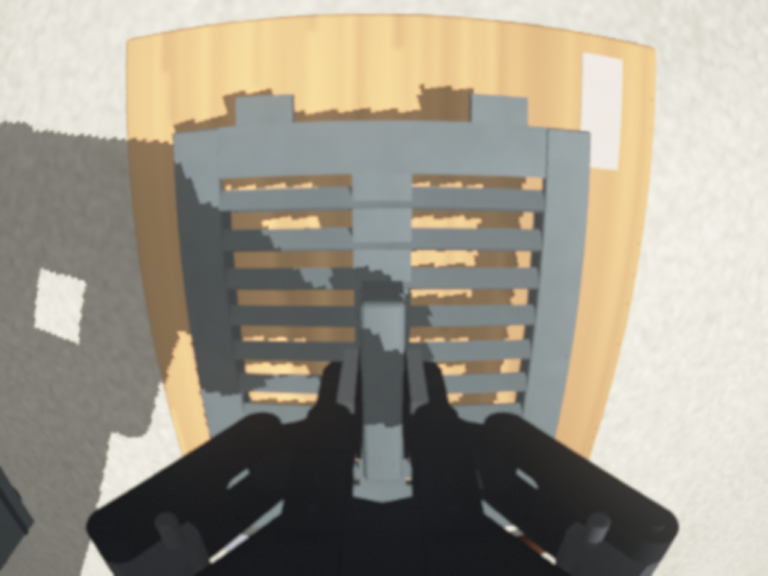

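Emit:
apply_moves(targets=[{"dx": 0,"dy": 0,"dz": -0.002,"yaw": 0,"jaw": -1},{"dx": 0,"dy": 0,"dz": -0.004,"yaw": 0,"jaw": -1},{"dx": 0,"dy": 0,"dz": -0.006,"yaw": 0,"jaw": -1},{"dx": 0,"dy": 0,"dz": -0.008,"yaw": 0,"jaw": -1},{"dx": 0,"dy": 0,"dz": -0.01,"yaw": 0,"jaw": -1},{"dx": 0,"dy": 0,"dz": -0.011,"yaw": 0,"jaw": -1},{"dx": 0,"dy": 0,"dz": -0.012,"yaw": 0,"jaw": -1},{"dx": 0,"dy": 0,"dz": -0.013,"yaw": 0,"jaw": -1},{"dx": 0,"dy": 0,"dz": -0.014,"yaw": 0,"jaw": -1},{"dx": 0,"dy": 0,"dz": -0.014,"yaw": 0,"jaw": -1}], newtons=20)

```text
time_s: 26.3
eef_pos: [0.5528, -0.2131, 0.0371]
orientation: [-1.066, 1.409, -1.409]
contact_force: [0.6, -0.0, -3.1]
finger_gap: 0.0129
```

Emit:
apply_moves(targets=[{"dx": 0,"dy": 0,"dz": -0.0003,"yaw": 0,"jaw": -1},{"dx": 0,"dy": 0,"dz": -0.0006,"yaw": 0,"jaw": -1},{"dx": 0,"dy": 0,"dz": -0.0009,"yaw": 0,"jaw": -1},{"dx": 0,"dy": 0,"dz": -0.0012,"yaw": 0,"jaw": -1},{"dx": 0,"dy": 0,"dz": -0.0015,"yaw": 0,"jaw": -1},{"dx": 0,"dy": 0,"dz": -0.0018,"yaw": 0,"jaw": -1},{"dx": 0,"dy": 0,"dz": -0.0021,"yaw": 0,"jaw": -1},{"dx": 0,"dy": 0,"dz": -0.0024,"yaw": 0,"jaw": -1},{"dx": 0,"dy": 0,"dz": -0.0027,"yaw": 0,"jaw": -1},{"dx": 0,"dy": 0,"dz": -0.003,"yaw": 0,"jaw": -1}])

```text
time_s: 27.3
eef_pos: [0.5529, -0.2131, 0.0343]
orientation: [-1.066, 1.409, -1.409]
contact_force: [-0.1, -0.4, -3.0]
finger_gap: 0.0134
```

Emit:
apply_moves(targets=[{"dx": 0,"dy": 0,"dz": -0.0004,"yaw": 0,"jaw": -1},{"dx": 0,"dy": 0,"dz": -0.0008,"yaw": 0,"jaw": -1},{"dx": 0,"dy": 0,"dz": -0.0012,"yaw": 0,"jaw": -1},{"dx": 0,"dy": 0,"dz": -0.0016,"yaw": 0,"jaw": -1},{"dx": 0,"dy": 0,"dz": -0.002,"yaw": 0,"jaw": -1},{"dx": 0,"dy": 0,"dz": -0.0024,"yaw": 0,"jaw": -1},{"dx": 0,"dy": 0,"dz": -0.0028,"yaw": 0,"jaw": -1},{"dx": 0,"dy": 0,"dz": -0.0032,"yaw": 0,"jaw": -1},{"dx": 0,"dy": 0,"dz": -0.0036,"yaw": 0,"jaw": -1},{"dx": 0,"dy": 0,"dz": -0.0036,"yaw": 0,"jaw": -1}])

```text
time_s: 28.3
eef_pos: [0.5532, -0.2133, 0.0313]
orientation: [-1.066, 1.409, -1.41]
contact_force: [-2.8, 0.7, 1.8]
finger_gap: 0.0129
```

```bash
python3 look.py 16 wrist
```

```text
28.35 [ 0.55313575 -0.21331835  0.0312697 ] [-1.06587916  1.40873772 -1.40963578] [-2.81380893  1.10559838  2.41367243] [-4.93529068e-01  1.81929411e-01  1.82931315e+00 -8.53782726e-05
  1.12982642e+00  1.35283973e+00]
```

View pics/wrist_16.png

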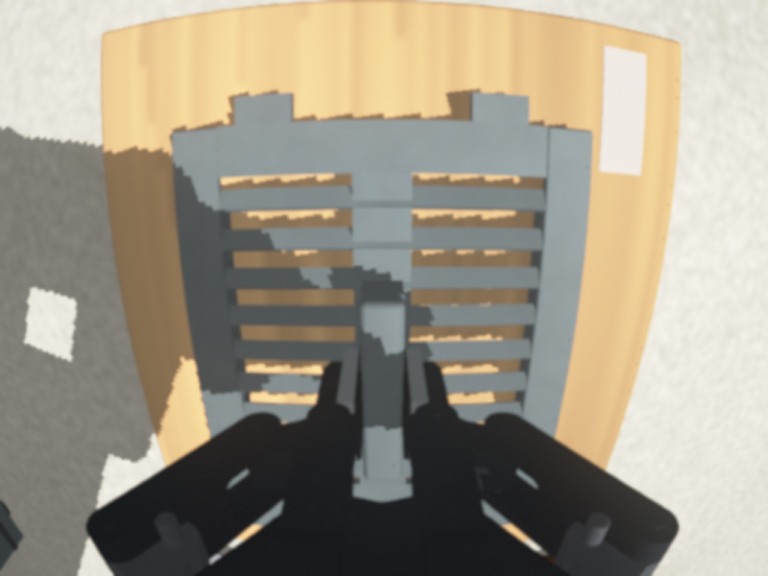

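Emit:
apply_moves(targets=[{"dx": 0,"dy": 0,"dz": -0.0004,"yaw": 0,"jaw": -1},{"dx": 0,"dy": 0,"dz": -0.0008,"yaw": 0,"jaw": -1},{"dx": 0,"dy": 0,"dz": -0.0012,"yaw": 0,"jaw": -1},{"dx": 0,"dy": 0,"dz": -0.0016,"yaw": 0,"jaw": -1},{"dx": 0,"dy": 0,"dz": -0.002,"yaw": 0,"jaw": -1},{"dx": 0,"dy": 0,"dz": -0.0024,"yaw": 0,"jaw": -1},{"dx": 0,"dy": 0,"dz": -0.0028,"yaw": 0,"jaw": -1},{"dx": 0,"dy": 0,"dz": -0.003,"yaw": 0,"jaw": -1},{"dx": 0,"dy": 0,"dz": -0.003,"yaw": 0,"jaw": -1},{"dx": 0,"dy": 0,"dz": -0.003,"yaw": 0,"jaw": -1}])

```text
time_s: 29.35
eef_pos: [0.5529, -0.2133, 0.0284]
orientation: [-1.066, 1.41, -1.409]
contact_force: [-5.8, 1.6, 8.0]
finger_gap: 0.0129
```

```bash
python3 look.py 17 wrist scene; python3 - <<'E'
import pickle,cv2
d=pickle.load(open("f_17.pkl","rb"))
c=d["scene"]["color"][140:260,150:270]; cv2.imwrite("pics/c17.png",cv2.resize(c,None,fx=5,fy=5,interpolation=cv2.INTER_CUBIC))
E
```

```text
29.45 [ 0.55289518 -0.21322076  0.02842425] [-1.0664828   1.40949137 -1.40901472] [-5.86071143  2.3947859   8.97303152] [-4.93501402e-01  1.86044712e-01  1.83014735e+00 -2.61089076e-04
  1.12580528e+00  1.35286710e+00]
```

View pics/c17.png

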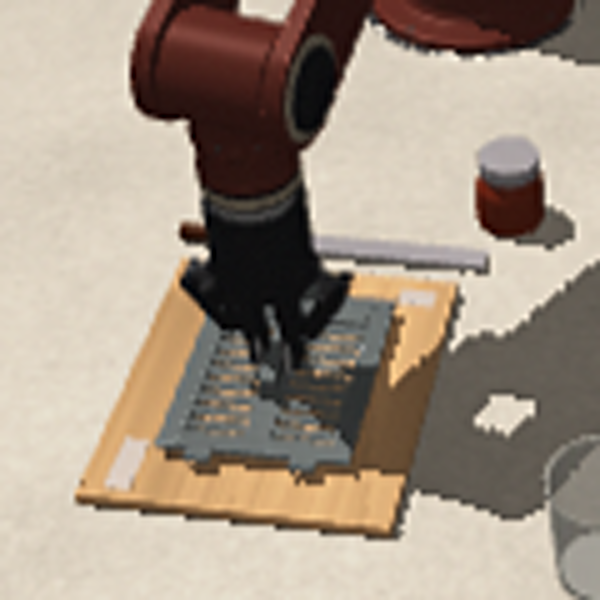

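View pics/wrist_17.png

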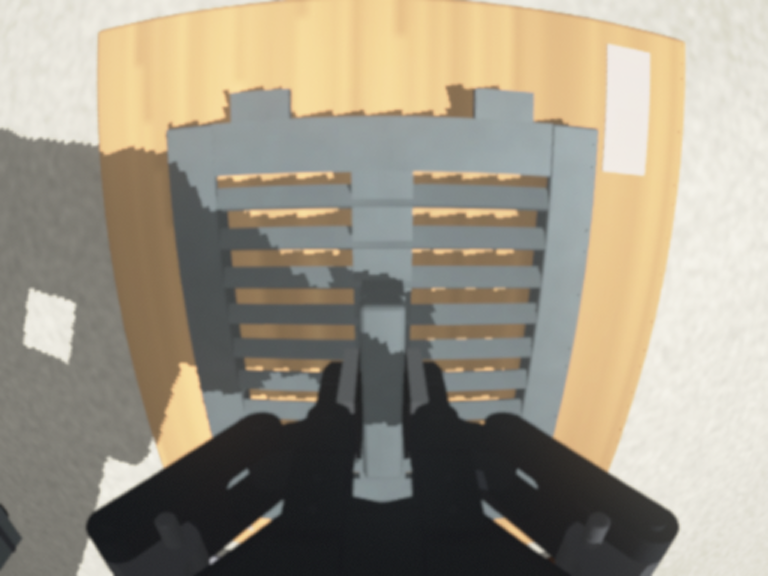

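Emit:
apply_moves(targets=[{"dx": 0,"dy": 0,"dz": -0.0004,"yaw": 0,"jaw": -1},{"dx": 0,"dy": 0,"dz": -0.0008,"yaw": 0,"jaw": -1},{"dx": 0,"dy": 0,"dz": -0.0012,"yaw": 0,"jaw": -1},{"dx": 0,"dy": 0,"dz": -0.0016,"yaw": 0,"jaw": -1},{"dx": 0,"dy": 0,"dz": -0.002,"yaw": 0,"jaw": -1},{"dx": 0,"dy": 0,"dz": -0.0022,"yaw": 0,"jaw": -1},{"dx": 0,"dy": 0,"dz": -0.0022,"yaw": 0,"jaw": -1},{"dx": 0,"dy": 0,"dz": -0.0022,"yaw": 0,"jaw": -1},{"dx": 0,"dy": 0,"dz": -0.0022,"yaw": 0,"jaw": -1},{"dx": 0,"dy": 0,"dz": -0.0022,"yaw": 0,"jaw": -1}])

```text
time_s: 30.45
eef_pos: [0.5529, -0.2132, 0.0283]
orientation: [-1.067, 1.41, -1.408]
contact_force: [-12.7, 4.6, 19.7]
finger_gap: 0.013
```

Emit:
apply_moves(targets=[{"dx": 0,"dy": 0,"dz": 0.001,"yaw": 0,"jaw": -1},{"dx": 0,"dy": 0,"dz": 0.0018,"yaw": 0,"jaw": -1},{"dx": 0,"dy": 0,"dz": 0.0022,"yaw": 0,"jaw": -1},{"dx": 0,"dy": 0,"dz": 0.0022,"yaw": 0,"jaw": -0.6},{"dx": 0,"dy": 0,"dz": 0.0022,"yaw": 0,"jaw": -0.5},{"dx": 0,"dy": 0,"dz": 0.0022,"yaw": 0,"jaw": -0.4},{"dx": 0,"dy": 0,"dz": 0.0022,"yaw": 0,"jaw": -0.2},{"dx": 0,"dy": 0,"dz": 0.0022,"yaw": 0,"jaw": 0},{"dx": 0,"dy": 0,"dz": 0.0022,"yaw": 0,"jaw": 0},{"dx": 0,"dy": 0,"dz": 0.0022,"yaw": 0,"jaw": 0}])

```text
time_s: 31.45
eef_pos: [0.5529, -0.2132, 0.0277]
orientation: [-1.066, 1.409, -1.409]
contact_force: [-0.3, -0.3, -0.6]
finger_gap: 0.0431
```

```bash
python3 look.py 18 wrist
```

```text
31.5 [ 0.55292216 -0.21316134  0.0276841 ] [-1.06592329  1.40925965 -1.40927391] [-0.40703717  0.94008364 -0.35965856] [-4.93527416e-01  1.86846835e-01  1.83067491e+00  5.76707685e-05
  1.12403820e+00  1.35286428e+00]
```

View pics/wrist_18.png

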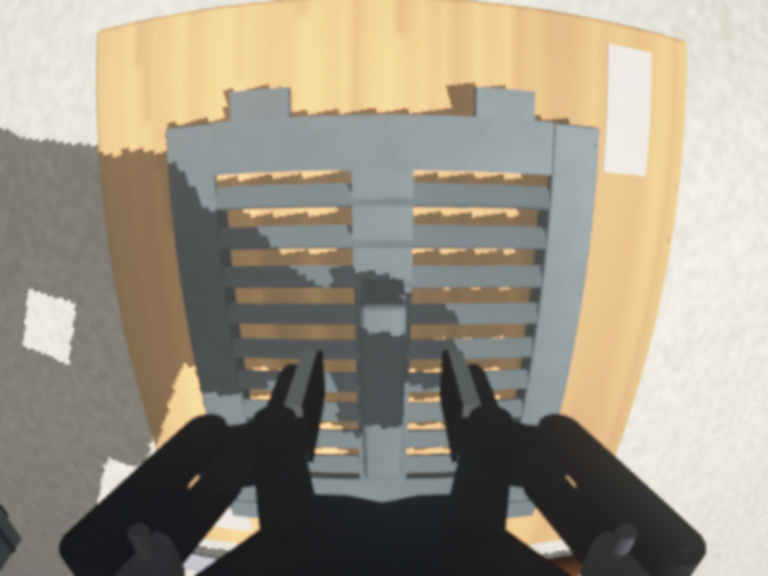

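Released and resting. I'll go straight up and check.

Emit:
apply_moves(targets=[{"dx": 0,"dy": 0,"dz": 0.01,"yaw": 0,"jaw": 0},{"dx": 0,"dy": 0,"dz": 0.025,"yaw": 0,"jaw": 0},{"dx": 0,"dy": 0,"dz": 0.045,"yaw": 0,"jaw": 0},{"dx": 0,"dy": 0,"dz": 0.075,"yaw": 0,"jaw": 0},{"dx": 0,"dy": 0,"dz": 0.105,"yaw": 0,"jaw": 0},{"dx": 0,"dy": 0,"dz": 0.14,"yaw": 0,"jaw": 0},{"dx": 0,"dy": 0,"dz": 0.17,"yaw": 0,"jaw": 0},{"dx": -0.03,"dy": 0,"dz": 0.19,"yaw": 0,"jaw": 0},{"dx": -0.05,"dy": 0,"dz": 0.2,"yaw": 0,"jaw": 0},{"dx": -0.06,"dy": 0,"dz": 0.2,"yaw": 0,"jaw": 0}])

```text
time_s: 32.5
eef_pos: [0.4931, -0.2138, 0.2318]
orientation: [-1.063, 1.404, -1.414]
contact_force: [-0.4, -0.3, 0.5]
finger_gap: 0.0429
```

```bash
python3 look.py 19 wrist scene side; python3 - <<'E'
import pickle,cv2
d=pickle.load(open("f_19.pkl","rb"))
c=d["scene"]["color"][160:260,150:270]; cv2.imwrite("pics/c19.png",cv2.resize(c,None,fx=6,fy=6,interpolation=cv2.INTER_CUBIC))
E
```

```text
32.65 [ 0.49273092 -0.21309758  0.22779598] [-1.06521482  1.40907053 -1.40990965] [0.06587069 0.75397296 1.06320655] [-5.47000215e-01 -1.57553463e-01  1.82117820e+00  2.82723084e-04
  1.47734602e+00  1.29983959e+00]
```

View pics/wrist_19.png

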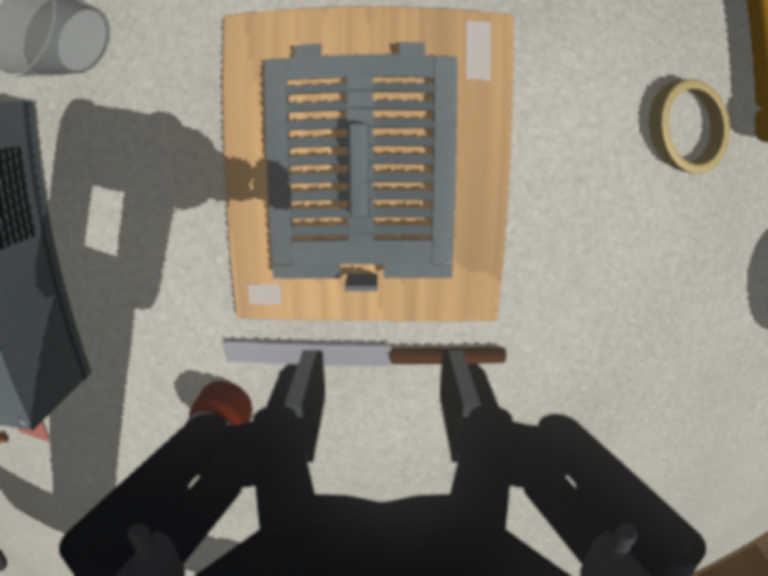

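View pics/c19.png

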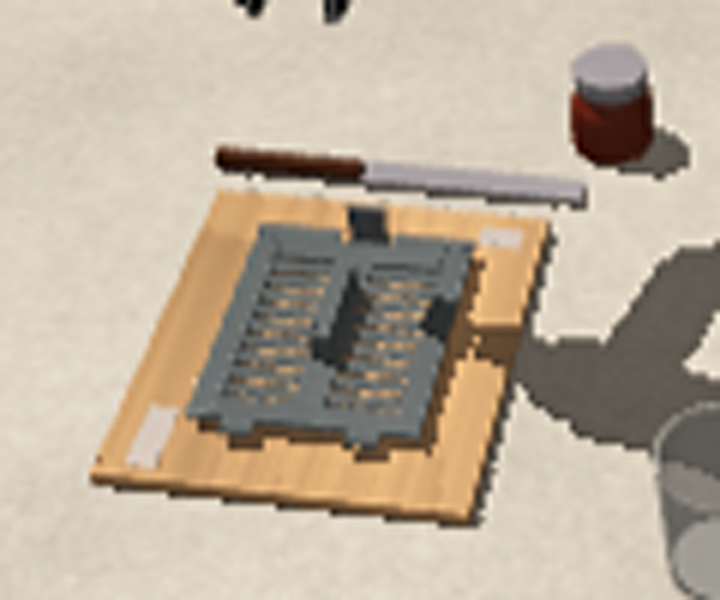

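View pics/side_19.png

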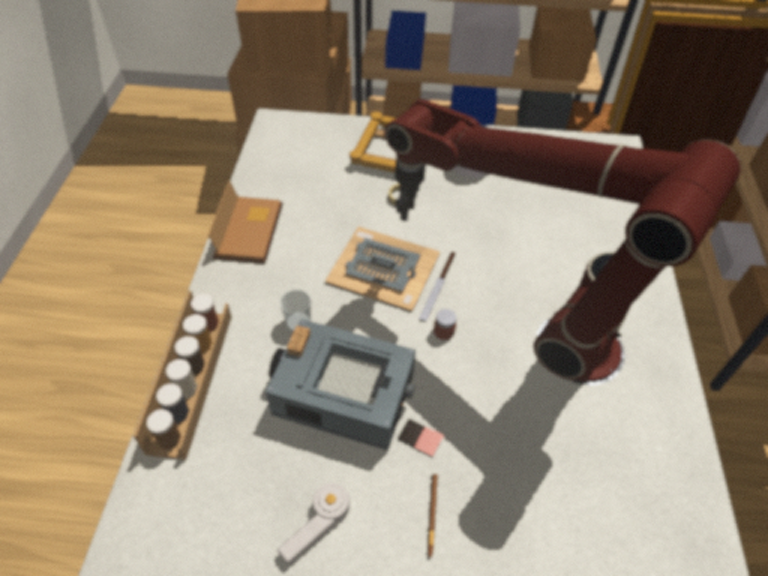

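The cover lies flat, handle up, wholly within the board. The gripper is clear and the knife, jar and other things look unmoved, so I'm handing it in.

```bash
python3 -c "
from workcell import order
print(order.sign_off())"
```

```text
the job is handed in; nothing more can be done
None
```

The filter cover is off the extractor and lying on the plywood board, handle up and let go. I handed the job in at about 33 s; no verdict was reported.

- **Tab:** I pressed it until the sensor read about 17.4 N sideways and 18.3 N in total (limit 20 N). I then raised the fingertip about 14 mm. The before and after pictures showed the tab end about 10–11 mm higher before I let go.
- **Cover removal:** I gripped the handle and drew the cover about 17 mm toward the tab end, with under 2 N at the end of each step. It lifted free once the picture showed both rear lugs out from under the keeper bar.
- **Setting down:** The cover hung at a slight tilt, so I lowered it slowly and let it turn flat in a loose grip. The tool pressed down with about 20 N for a moment before I released it.
- **Last checks:** The final wrist and scene pictures show the cover level, with clear board on all four sides. The gripper is clear of everything and the bystander objects I could see look unmoved. I judged the flatness by eye only.
- **Disagreement:** The wrist camera put the extractor about 4 mm further to the right than the two fixed cameras did. I followed the wrist view, and the tab press and the handle grip both lined up.

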